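# Set rinsed vacuum fittings out to dry

## Robot

A 6-joint arm with a two-finger parallel gripper is mounted at the origin on the work surface. World frame = base frame: x ahead of the robot, y to its left, z up, the work surface at z = 0. Lengths are in m, angles in rad, forces in N, time in s.
With the tool pointing down it reaches from about 0.35 to 0.775 m from the base axis. Payload 5.5 kg.
Tool frame: the origin (TCP) lies between the finger pads; the fingertips stand 8 mm ahead of it and the grasp point (between the pads) lies 11 mm behind it; z points along the fingers, y is the line along which they close (so a half turn about z gives the same grasp; the last joint's range is limited). The gripper opens to 85 mm and grips with 20 to 120 N. Pads are 22 mm wide; open, the fingers measure 114 mm over their backs; the gripper's body (76 mm by 85 mm) begins 54 mm behind the grasp point. The pads swing forward as they close: fully open they stand 13 mm farther back than shut.
Start: joints at [1.083, 0.313, 0.046, 1.304, 0, 1.431], TCP at [0.196, 0.541, 0.239] pointing down, gripper open.
Joint ranges: [-2.76, 2.76], [-0.86, 1.69], [-1.03, 1.26], [-2.2, 2.34], [-1.47, 1.5], [-3.14, 3.14]. Speed limits (rad/s): [2.57, 2.57, 3.14, 3.14, 3.14, 3.14].

## Interface

Orientations are given as a unit quaternion [w, x, y, z].
In Python, from workcell import env gives the robot as it stands.
- The arm moves only by the tool move_arm, never from a script. Its argument "moves" is one flat list of numbers, 5 for each row, row after row: the shift along the world's x, y, z in m, then the turn about the world's z in rad, then the finger opening in m, from 0 to 0.0854. A call has 1 to 12 rows; each row is the pose to reach, as a shift and turn from the pose commanded when the call began; what a row does not reach only later rows make up. A row lasts 1/12 s, in which the tool goes at most 41.7 mm and 7.16 degrees, less where a joint would pass 70% of its speed; a pose out of reach is approached as far as the arm can. A call with a gripper value outside its range is refused whole. The fingers move at their own pace and stop on an object; "newtons" is the grip in N (left out, the last holds). Time passes only in rows, so rows that repeat a pose let the fingers close. It gives the time, the measured TCP pose, the force, the opening and the grip force at its end, in the units of the state.
- env.get_state(): the state, without advancing time (a new reading comes with each control period).
- env.read_camera(name): name is "side" or "top" or "wrist"; returns a dict with "pixels" (420x560x3 uint8, red, green, blue), "camera_matrix" (3x3 intrinsics, pixels), "distortion" ([k1, k2, p1, p2, k3] as OpenCV has them; the pictures are not rectified), "rvec" (rotation vector, rad) and "tvec" (3), from world to camera coordinates, as OpenCV has them. Camera axes: x right, y down, z forward; pixel columns grow to the right and rows downward; lengths in m; the calibration is good to about 2 mm. A picture is of the moment at which its call begins. There is no depth.
- env.hand_in(): hands the job in; it is judged then, once.
The state is a dict: "clock": time; "joint_pos": joint angles; "qvel": joint speeds; "tau": joint torques, N m; "tcp_pos": TCP position; "orientation": TCP orientation; "wrist_force": force on the tool from outside, world axes, zero at the start; "ft_torque": the same for the moment, N m; "finger_gap": finger opening in m; "grip_force": force on a finger pad.
Only numpy, scipy, OpenCV 4.12 (cv2) and the standard library are available. Lean on these libraries where they do the work, as an engineer would, in place of code of your own. Each camera call takes 0.05 s, during which the arm holds its last target. There are 200 camera calls.

## Task

Set the rinsed vacuum fittings out to dry: hang the mug that stands on the drying plate by its handle on the hook, and stand every fitting that is on the black mat upright on the plate, one to a ring and centred in it, the steel ones in the far (blue) row and the brass ones in the near (yellow) row. Only when all that is done, switch the plate on by pushing its red lever all the way over, away from the robot. Disturb nothing else on the bench.

Things in the scene. Friction and masses are not known exactly. Their poses are not given: they have to be found in the camera images.
- plate: fixed grey drying plate, aluminium top, 170 (x) by 220 (y) mm, 30 mm high; origin: centre of its underside; x away from the robot, y left (yaw within 0.2 rad). Six painted rings, 50 mm across, mark 2 rows by 3 places, 72 mm between rows, 64 mm along a row. The switch stands on a 30 mm high console at its +y side, 142 mm from the origin
- near0 (a point): centre of the right yellow ring of the near row, on the plate's top
- near1 (a point): centre of the middle yellow ring of the near row, on the plate's top
- near2 (a point): centre of the left yellow ring of the near row, on the plate's top
- far0 (a point): centre of the right blue ring of the far row, on the plate's top
- far1 (a point): centre of the middle blue ring of the far row, on the plate's top
- far2 (a point): centre of the left blue ring of the far row, on the plate's top
- switch (a joint): red lever, 70 mm long, of the plate's switch: about 0 = off (leaning towards the robot), 1.0 = on (leaning away, +x of the plate); stays where it is left; a light push on its top half moves it
- switch_tip (a point): tip of the red lever: centre of the 26 mm ball at its end
- hook: fixed hook stand; origin: centre of the post's foot. Foot plate 12 mm thick, 90 wide, x -35 to 75 mm; post 14 mm thick, 205 mm high. At height 185 mm a prong, 8 mm thick, runs level 75 mm along the stand's -x (towards the robot), then turns up 11 mm in its last 10 mm (top of tip at 200 mm). Yaw within 0.25 rad
- prong (a point): point on the middle of the prong's axis, 40 mm from the post's axis (x -40, z 185 mm in the stand's frame)
- mug: blue enamel mug, 60 mm across, 75 mm high, 3 mm wall, about 130 g; origin: centre of its underside, z up, handle towards +y. Handle: rectangular loop of 7 mm round white bar in the y-z plane, bar axes at z 16 and 62 and at y 66 mm; opening about 32 mm wide (y 30 to 62), 39 mm high. Starts upright and empty on the plate
- mug_handle (a point): centre of the opening in the mug's handle (y 48, z 39 mm in the mug's frame)
- steel0: stainless steel pipe fitting: round flange 40 mm across and 6 mm thick at the foot, tube 26 mm across above it, 40 mm high in all, 90 g; origin at the centre of its underside, z up along the stem; starts upright on the mat; may be absent (None)
- steel1: stainless steel pipe fitting: round flange 40 mm across and 6 mm thick at the foot, tube 26 mm across above it, 40 mm high in all, 90 g; origin at the centre of its underside, z up along the stem; starts upright on the mat; may be absent (None)
- steel2: stainless steel pipe fitting: round flange 40 mm across and 6 mm thick at the foot, tube 26 mm across above it, 40 mm high in all, 90 g; origin at the centre of its underside, z up along the stem; starts upright on the mat; may be absent (None)
- brass0: brass hose fitting: round flange 40 mm across and 6 mm thick at the foot, ribbed stem 18 mm across above it, 44 mm high in all, 90 g; origin at the centre of its underside, z up along the stem; starts upright on the mat; may be absent (None)
- brass1: brass hose fitting: round flange 40 mm across and 6 mm thick at the foot, ribbed stem 18 mm across above it, 44 mm high in all, 90 g; origin at the centre of its underside, z up along the stem; starts upright on the mat; may be absent (None)
- brass2: brass hose fitting: round flange 40 mm across and 6 mm thick at the foot, ribbed stem 18 mm across above it, 44 mm high in all, 90 g; origin at the centre of its underside, z up along the stem; starts upright on the mat; may be absent (None)
- mat: fixed black rubber draining mat, 200 by 250 mm, 4 mm thick; origin at the centre of its underside
- bottle: amber bottle with a white cap, 72 mm across, 160 mm high; bystander, leave it
- tin: empty tin can, 74 mm across, 100 mm high; bystander, leave it
- gauge: brass pressure gauge lying on its back, 64 mm across, 25 mm high; bystander, leave it
Not all that is in view belongs to the job. Several things have the shape of the mug; the one meant has the colours described above.

How it is judged:
On the way, in this order (a step that is already met when the one before it is completed fails the run):
1. with the switch still off, every fitting stands in a ring of its row and the mug hangs on the hook (value of joint switch below 0.35 rad and (distance between steel0 and far0 below 0.012 m or distance between steel0 and far1 below 0.012 m or distance between steel0 and far2 below 0.012 m) and angle between each of steel0, steel1, steel2, brass0, brass1, brass2's own z axis and vertical below 0.1 rad and (distance between steel1 and far0 below 0.012 m or distance between steel1 and far1 below 0.012 m or distance between steel1 and far2 below 0.012 m) and (distance between steel2 and far0 below 0.012 m or distance between steel2 and far1 below 0.012 m or distance between steel2 and far2 below 0.012 m) and (distance between brass0 and near0 below 0.012 m or distance between brass0 and near1 below 0.012 m or distance between brass0 and near2 below 0.012 m) and (distance between brass1 and near0 below 0.012 m or distance between brass1 and near1 below 0.012 m or distance between brass1 and near2 below 0.012 m) and (distance between brass2 and near0 below 0.012 m or distance between brass2 and near1 below 0.012 m or distance between brass2 and near2 below 0.012 m) and distance between mug_handle and prong below 0.05 m and height (world z) of mug above 0.07 m and contact force between mug and hook above 0.4 N), for 0.2 s.
2. the lever is pushed over to on (value of joint switch above 0.85 rad), for 0.2 s.
At the end, for the whole second after the job is handed in: Every fitting present stands upright (within 0.1 rad) on the plate, its centre within 12 mm of the centre of a ring of its row (steel: far, brass: near), at rest; the mug hangs still by its handle on the hook's prong, clear of the bench; the lever is on (above 0.85 of 1.0) (value of joint switch above 0.85 rad and (distance between steel0 and far0 below 0.012 m or distance between steel0 and far1 below 0.012 m or distance between steel0 and far2 below 0.012 m) and angle between each of steel0, steel1, steel2, brass0, brass1, brass2's own z axis and vertical below 0.1 rad and (distance between steel1 and far0 below 0.012 m or distance between steel1 and far1 below 0.012 m or distance between steel1 and far2 below 0.012 m) and (distance between steel2 and far0 below 0.012 m or distance between steel2 and far1 below 0.012 m or distance between steel2 and far2 below 0.012 m) and (distance between brass0 and near0 below 0.012 m or distance between brass0 and near1 below 0.012 m or distance between brass0 and near2 below 0.012 m) and (distance between brass1 and near0 below 0.012 m or distance between brass1 and near1 below 0.012 m or distance between brass1 and near2 below 0.012 m) and (distance between brass2 and near0 below 0.012 m or distance between brass2 and near1 below 0.012 m or distance between brass2 and near2 below 0.012 m) and distance between mug_handle and prong below 0.05 m and height (world z) of mug above 0.07 m and contact force between mug and hook above 0.4 N and linear speed of each of steel0, steel1, steel2, brass0, brass1, brass2 below 0.03 m/s and linear speed of mug below 0.08 m/s); the robot touches nothing.
It fails at once if a bystander (bottle, tin or gauge) is moved by more than 30 mm (distance of any of bottle, tin, gauge from where it was at the start of the episode above 0.03 m).
Of steel0, steel1, steel2, brass0, brass1, brass2 only 4 to 6 are there at a start; the rules pass over those that are not, and their reading is None.
At some moment in a run one of steel0, steel1, steel2, brass0, brass1, brass2 may be knocked a few centimetres aside while the robot is not near it.
It also fails if it takes over 208 s, if anything falls off the work surface, if the arm or the gripper's body presses on something with over 40 N, if the wrist force passes 120 N, or if a joint passes its speed limit or range.

## Working session

There is one attempt and no reset: what is moved stays moved. The work goes in short steps, Python scripts to look and compute and a tool call to move; the robot and the scene stay as the last step left them, time stands still between calls to the robot, and variables do not carry over. Pictures are saved under pics/ and viewed, at most 14 in all, crops included, and the job is handed in when it is done.

Besides the shell and the picture viewer there is one more tool, called after "Call:" in YAML: its name, and indented under it one key for each argument. move_arm: Moves the arm, as the interface text tells. Its arguments: {"type":"object","properties":{"moves":{"type":"array"},"newtons":{"type":"number"}},"required":["moves"]}

```bash
mkdir -p pics; ls; cat > h.py <<'E'
import numpy as np, cv2
from workcell import env
def shot(n,f=None):
    c=env.read_camera(n); c={k:(np.array(v) if not isinstance(v,str) else v) for k,v in c.items()}
    if f: cv2.imwrite('pics/'+f,c['pixels'][:,:,::-1])
    return c
def ray(c,uv):
    K=c['camera_matrix'].astype(float);R=cv2.Rodrigues(c['rvec'].astype(float))[0];t=c['tvec'].astype(float).reshape(3)
    p=cv2.undistortPoints(np.array(uv,float).reshape(-1,1,2),K,c['distortion'].astype(float)).reshape(-1,2)
    d=np.c_[p,np.ones(len(p))]@R
    return -R.T@t,d
def onz(c,uv,z):
    o,d=ray(c,uv); return o+d*((z-o[2])/d[:,2])[:,None]
def proj(c,P):
    return cv2.projectPoints(np.array(P,float).reshape(-1,3),c['rvec'].astype(float),c['tvec'].astype(float),c['camera_matrix'].astype(float),c['distortion'].astype(float))[0].reshape(-1,2)
def blobs(m,amin=30):
    n,l,s,ce=cv2.connectedComponentsWithStats(m.astype(np.uint8))
    return [(ce[i],s[i]) for i in range(1,n) if s[i][4]>=amin]
E
python3 - <<'E'
from h import *
for n in ('top','side','wrist'):
    c=shot(n,n+'0.png'); o,_=ray(c,[[280,210]]); print(n,o)
print(env.get_state())
E
```

```text
pics
top [0.29419219 0.0474647  1.44869322]
side [ 0.07730756 -0.72605406  0.8004669 ]
wrist [0.1318886  0.56258768 0.37299262]
{'clock': 0.15, 'joint_pos': array([ 1.08338155e+00,  3.13821582e-01,  4.52735570e-02,  1.30362114e+00,
       -2.21515346e-05,  1.43122504e+00]), 'qvel': array([ 8.54344720e-04, -1.87072629e-03,  2.98430460e-03,  1.12285627e-03,
        5.86479558e-04,  3.83787753e-05]), 'tau': array([ 2.02487572e-03, -4.81066418e+01,  2.98815322e+01,  1.39561456e-02,
       -1.58863681e-04, -6.73253112e-06]), 'tcp_pos': array([0.19582792, 0.54023752, 0.23863106]), 'orientation': array([-2.01143755e-04,  1.73046202e-01,  9.84913469e-01, -6.56378638e-04]), 'wrist_force': array([0.08204434, 0.73675794, 1.23842271]), 'ft_torque': array([ 0.00374367, -0.00285819,  0.00901526]), 'grip_force': 0.0, 'finger_gap': 0.08552438936587797}
```

View pics/top0.png

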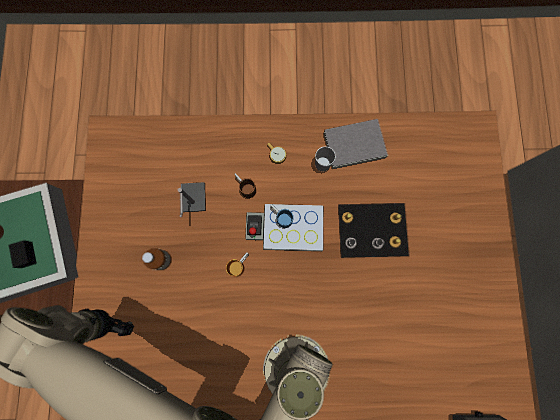

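View pics/side0.png

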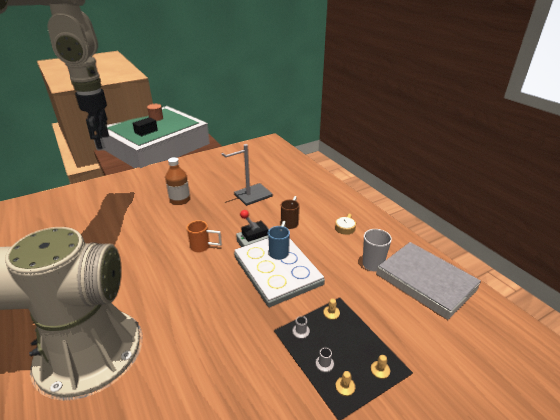

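Top view: the blue mug is on the plate at (285,219) with its handle to the upper left, and the hook is at (190,197). The mat holds brass at (347,217), (396,217), (396,241) and steel at (351,242), (378,243). The lever is at (254,230). Next I measure.

```bash
python3 - <<'E'
from h import *
import pickle
C={n:shot(n) for n in('top','side')}; pickle.dump(C,open('c0.pkl','wb'))
t=C['top'];s=C['side']; T=lambda uv,z:np.round(onz(t,uv,z),4).tolist()
im=t['pixels'];
a=im[130:290,170:420]; cv2.imwrite('pics/topz.png',cv2.resize(a[:,:,::-1],None,fx=3.2,fy=3.2,interpolation=cv2.INTER_CUBIC))
a=s['pixels'][130:400,200:420]; cv2.imwrite('pics/sidez.png',cv2.resize(a[:,:,::-1],None,fx=2.2,fy=2.2,interpolation=cv2.INTER_CUBIC))
hsv=cv2.cvtColor(im,cv2.COLOR_RGB2HSV)
roi=np.zeros(im.shape[:2],bool);roi[195:265,240:420]=1
mat=(hsv[...,2]<45)&roi; mat[:,:330]=0
cn=max(cv2.findContours(mat.astype(np.uint8),0,2)[0],key=cv2.contourArea);r=cv2.minAreaRect(cn);print('mat',r,T([r[0]],.004))
pl=(hsv[...,2]>120)&(hsv[...,1]<60)&roi; pl[:,330:]=0
cn=max(cv2.findContours(pl.astype(np.uint8),0,2)[0],key=cv2.contourArea);r=cv2.minAreaRect(cn);print('plate',r,T([r[0]],.03),T(cv2.boxPoints(r),.03))
ye=(hsv[...,0]>15)&(hsv[...,0]<35)&(hsv[...,1]>100)&(hsv[...,2]>100)&roi
for c,st in blobs(ye[:, :],4): print('yel',c.round(1),st[2:],T([c],.03 if c[0]<330 else .01))
red=((hsv[...,0]<6)|(hsv[...,0]>174))&(hsv[...,1]>180)&(hsv[...,2]>90)&roi
red[:,265:]=0
for c,st in blobs(red,4): print('red',c.round(1),st,T([c],.095))
st=(hsv[...,2]>70)&(hsv[...,1]<60)&roi; st[:,:330]=0
for c,q in blobs(st,4): print('steel',c.round(1),q[2:],T([c],.01))
bl=(hsv[...,0]>98)&(hsv[...,0]<125)&(hsv[...,1]>90)&roi
for c,q in blobs(bl,8): print('blue',c.round(1),q[2:],T([c],.03),T([c],.105))
E
```

```text
mat ((372.9546203613281, 230.02536010742188), (53.19830322265625, 67.78718566894531), 87.33700561523438) [[0.4871, -0.2938, 0.004]]
plate ((284.25433349609375, 226.33566284179688), (76.65766143798828, 44.589820861816406), 1.5074357986450195) [[0.5009, 0.036, 0.03]] [[0.4246, 0.1784, 0.03], [0.59, 0.175, 0.03], [0.5789, -0.1092, 0.03], [0.4142, -0.0995, 0.03]]
yel [347.1 217. ] [11 11 75] [[0.5365, -0.1993, 0.01]]
yel [395.2 217.6] [11 10 73] [[0.532, -0.3776, 0.01]]
yel [275.4 235.5] [14 14 44] [[0.4677, 0.0689, 0.03]]
yel [292.7 235.8] [14 13 38] [[0.4656, 0.0056, 0.03]]
yel [310.2 236.4] [14 14 38] [[0.4628, -0.0582, 0.03]]
yel [394.8 241.3] [11 11 82] [[0.4439, -0.37, 0.01]]
yel [240.2 263. ] [2 3 4] [[0.3695, 0.1964, 0.03]]
red [252.1 230.5] [249 228   7   6  35] [[0.4783, 0.1492, 0.095]]
steel [350.3 242.3] [12 12 64] [[0.4418, -0.2067, 0.01]]
steel [377.3 242.9] [12 11 71] [[0.4383, -0.3056, 0.01]]
blue [284.5 218. ] [ 31  19 259] [[0.532, 0.0346, 0.03]] [[0.5194, 0.0353, 0.105]]
blue [310.4 217.1] [14 13 39] [[0.5341, -0.0608, 0.03]] [[0.5214, -0.0551, 0.105]]
```

View pics/topz.png

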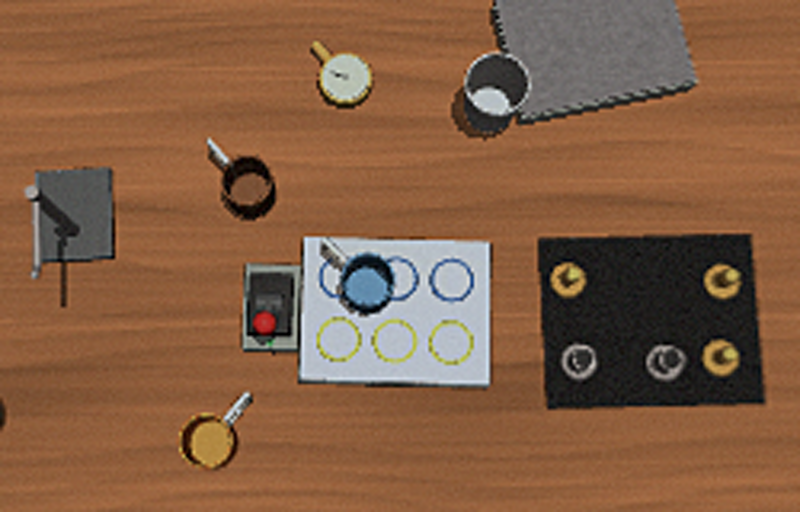

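View pics/sidez.png

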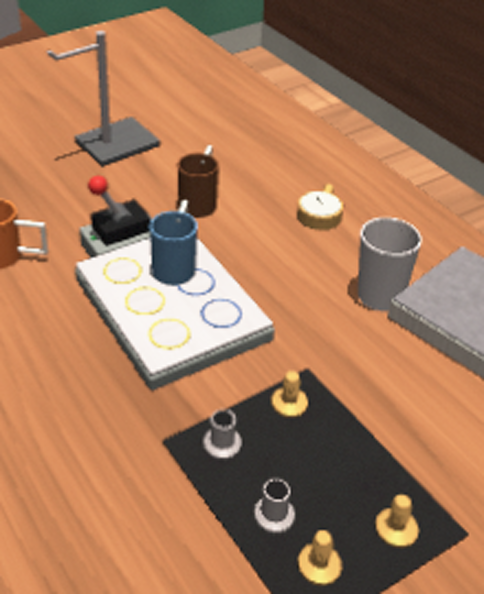

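The crops show the same layout: rim centre at zoom (367,283), handle end at (328,250), foot-plate corners, and the prong running from (33,192) to (37,275). There are 5 fittings and all stand upright. The fitted rings match the given sizes. Next: the hook and mug.

```bash
python3 - <<'E'
from h import *
import pickle
C=pickle.load(open('c0.pkl','rb'));t=C['top'];s=C['side']
z=lambda L:(np.array(L,float)/3.2+[170,130]-.35)
zs=lambda L:(np.array(L,float)/2.2+[200,130]-.27)
f=onz(t,z([(35,172),(112,168),(115,258),(38,262)]),.012);print('foot',f.round(4),f.mean(0),'sizes',np.linalg.norm(np.roll(f,-1,0)-f,axis=1))
def tri(a,b):
    o1,d1=ray(t,[a]);o2,d2=ray(s,[b]);d1=d1[0];d2=d2[0]
    k=np.linalg.lstsq(np.c_[d1,-d2],o2-o1,rcond=None)[0]
    p,q=o1+k[0]*d1,o2+k[1]*d2;return (p+q)/2,np.linalg.norm(p-q)
print('posttop',tri(z([(33,190)])[0],zs([(101,34)])[0]))
print('tip',tri(z([(37,275)])[0],zs([(50,53)])[0]))
print('ball',tri(z([(264,322)])[0],zs([(98,185)])[0]))
m=onz(t,z([(367,282)]),.105)[0];h=onz(t,z([(328,250)]),.092)[0];print('mug',m,h,np.linalg.norm((h-m)[:2]),np.arctan2(*(h-m)[[1,0]]))
for n,x,y in(('tin',497,82),('gauge',345,78),('brown',247,187),('orange',208,440)):print(n,onz(t,z([(x,y)]),.09)[0].round(3))
print('bottle',onz(t,[[150,258]],.16)[0].round(3))
E
```

```text
foot [[0.6729 0.4272 0.012 ]
 [0.6767 0.3361 0.012 ]
 [0.5679 0.3298 0.012 ]
 [0.5642 0.4197 0.012 ]] [0.62040968 0.37820893 0.012     ] sizes [0.09115783 0.10901759 0.08989115 0.10892635]
posttop (array([0.60277373, 0.37835745, 0.20288232]), np.float64(0.0015815864713457505))
tip (array([0.51588301, 0.37229955, 0.1969479 ]), np.float64(0.0002461985636097627))
ball (array([0.47607501, 0.14760004, 0.11430763]), np.float64(0.0004242076994873069))
mug [0.52017773 0.03594202 0.105     ] [0.55879554 0.07853117 0.092     ] 0.05749061654397553 0.8342632079877678
tin [ 0.751 -0.115  0.09 ]
gauge [0.759 0.058 0.09 ]
brown [0.632 0.169 0.09 ]
orange [0.352 0.209 0.09 ]
bottle [0.383 0.478 0.16 ]
```

Call:
move_arm:
  moves: [0.03, -0.03, 0.02, 0.12, 0.085, 0.05, -0.06, 0.02, 0.24, 0.085, 0.07, -0.09, 0.02, 0.36, 0.085, 0.09, -0.12, 0.02, 0.48, 0.085, 0.11, -0.155, 0.02, 0.6, 0.085, 0.13, -0.19, 0.02, 0.72, 0.085, 0.15, -0.225, 0.02, 0.84, 0.085, 0.17, -0.26, 0.02, 0.96, 0.085, 0.19, -0.295, 0.02, 1.08, 0.085, 0.21, -0.33, 0.02, 1.18, 0.085, 0.23, -0.36, 0.02, 1.18, 0.085, 0.25, -0.39, 0.02, 1.18, 0.085]

```text
clock: 1.25
tcp_pos: [0.4367, 0.1639, 0.2595]
orientation: [0.0, -0.406, 0.914, 0.0]
wrist_force: [0.7, 0.8, -0.6]
finger_gap: 0.085
grip_force: 0.0
```

Call:
move_arm:
  moves: [0.02, -0.03, 0, 0, 0.085, 0.04, -0.06, 0, 0, 0.085, 0.06, -0.09, 0, 0, 0.085, 0.074, -0.114, 0, 0, 0.085, 0.074, -0.114, 0, 0, 0.085]

```text
clock: 1.67
tcp_pos: [0.513, 0.0473, 0.2588]
orientation: [0.0, -0.402, 0.916, -0.001]
wrist_force: [0.5, 0.9, 0.6]
finger_gap: 0.0851
grip_force: 0.0
```

```bash
python3 - <<'E'
from h import *
import pickle
c=shot('wrist','w1.png');pickle.dump(c,open('w1.pkl','wb'));s=env.get_state();print(s['tcp_pos'],s['orientation'],s['joint_pos'],s['clock'],ray(c,[[280,210]])[0])
print(proj(c,[[.52,.036,.105],[.5588,.0785,.092],[.5373,.0027,.03]]))
E
```

```text
[0.51146891 0.04927153 0.25877478] [-2.08416494e-04 -4.02237490e-01  9.15535337e-01  7.24795313e-05] [-6.02550676e-02  1.89478180e-01 -6.90642184e-02  1.31269096e+00
 -6.13794558e-05 -8.88173981e-01] 1.7167 [ 0.46649582 -0.00243147  0.39327586]
[[263.12706943 195.30999757]
 [264.61537346 251.25178162]
 [233.24434153 168.40270884]]
```

View pics/w1.png

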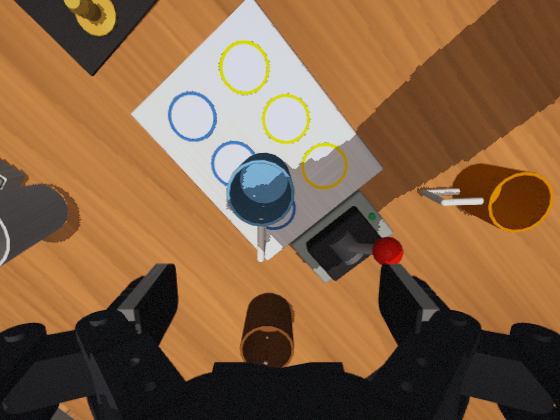

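The wrist view shows the mug rim at about (262,190), the handle bar from (263,228) to (262,260), and the lever ball at (388,250). Predictions agree within a few pixels.

```bash
python3 - <<'E'
from h import *
import pickle
c=pickle.load(open('w1.pkl','rb'));im=c['pixels'];hsv=cv2.cvtColor(im,cv2.COLOR_RGB2HSV)
bl=((hsv[...,0]>95)&(hsv[...,0]<125)&(hsv[...,1]>80)); b=np.zeros_like(bl);b[140:240,215:310]=bl[140:240,215:310]
cv2.imwrite('pics/w1z.png',cv2.resize(im[140:275,200:320,::-1],None,fx=4,fy=4,interpolation=cv2.INTER_CUBIC))
ye=(hsv[...,0]>20)&(hsv[...,0]<35)&(hsv[...,1]>120)
for q,st in blobs(cv2.dilate(ye[:200,200:360].astype(np.uint8),np.ones((3,3))),80):
    e=cv2.fitEllipse(np.argwhere(ye[st[1]:st[1]+st[3],200+st[0]:200+st[0]+st[2]])[:,::-1].astype(np.float32)+np.float32([200+st[0],st[1]]));print('yel',e[0],e[1],onz(c,[e[0]],.03)[0].round(4))
m=cv2.findContours((bl[:200,:210]).astype(np.uint8),0,1)[0]
for k in m:
    if len(k)>40:e=cv2.fitEllipse(k);print('far0',e,onz(c,[e[0]],.03)[0].round(4))
# rim projection check
for mx,my in((.52,.036),(.519,.038),(.518,.036)):
    a=np.linspace(0,6.28,9)[:8];print(proj(c,np.c_[mx+.03*np.cos(a),my+.03*np.sin(a),a*0+.105]).round(0).tolist())
w=(hsv[...,1]<60)&(hsv[...,2]>90);hw=np.zeros_like(w);hw[224:268,252:272]=w[224:268,252:272];
for q,st in blobs(hw,10):print('h',q,st,onz(c,[q],.0955)[0])
E
```

```text
yel (243.93316650390625, 67.19039916992188) (47.0026741027832, 51.31220626831055) [ 0.4588 -0.0616  0.03  ]
yel (285.4937744140625, 118.43898010253906) (45.26618194580078, 47.195350646972656) [0.4612 0.0024 0.03  ]
yel (323.9150085449219, 165.69969177246094) (42.8846435546875, 44.40300369262695) [0.4636 0.0664 0.03  ]
far0 ((191.69155883789062, 116.16564178466797), (44.274208068847656, 48.415191650390625), 148.0129852294922) [ 0.531  -0.0645  0.03  ]
[[239.0, 218.0], [262.0, 228.0], [286.0, 220.0], [297.0, 197.0], [289.0, 172.0], [264.0, 161.0], [239.0, 170.0], [229.0, 194.0]]
[[241.0, 218.0], [264.0, 229.0], [289.0, 220.0], [300.0, 198.0], [291.0, 173.0], [267.0, 162.0], [242.0, 171.0], [231.0, 195.0]]
[[240.0, 216.0], [264.0, 227.0], [288.0, 218.0], [299.0, 195.0], [290.0, 171.0], [266.0, 159.0], [241.0, 168.0], [230.0, 192.0]]
h [261.96013289 241.98006645] [252 225  20  37 602] [0.55320078 0.06910101 0.0955    ]
h [269.4 225.3] [267 224   5   3  10] [0.53691544 0.0618296  0.0955    ]
```

View pics/w1z.png

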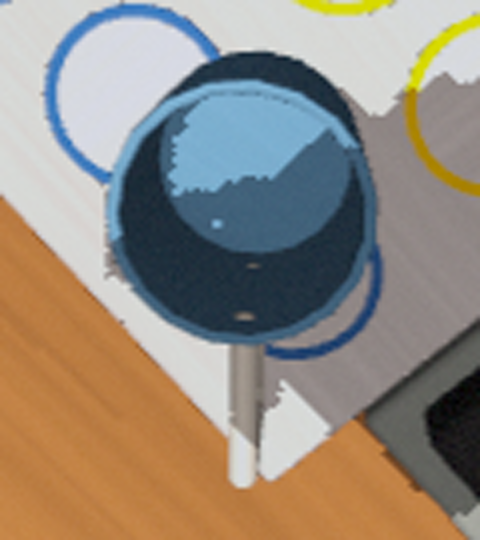

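Call:
move_arm:
  moves: [0, -0.002, -0.04, 0, 0.085, 0, -0.002, -0.08, 0, 0.085, 0, -0.002, -0.12, 0, 0.085, 0, -0.002, -0.15, 0, 0.085, 0, -0.002, -0.17, 0, 0.085, 0, -0.002, -0.185, 0, 0.085, 0, -0.002, -0.185, 0, 0.085, 0, -0.002, -0.185, 0, 0.05, 0, -0.002, -0.185, 0, 0.05, 0, -0.002, -0.185, 0, 0.05, 0, -0.002, -0.185, 0, 0.05, 0, -0.002, -0.185, 0, 0.05]
  newtons: 35

```text
clock: 2.72
tcp_pos: [0.5092, 0.0499, 0.0735]
orientation: [-0.001, -0.404, 0.915, 0.001]
wrist_force: [-0.2, 0.5, 0.8]
finger_gap: 0.0499
grip_force: 0.0
```

```bash
python3 - <<'E'
from h import *
s=env.get_state();print(s['tcp_pos'],s['orientation'],s['finger_gap'],s['wrist_force'])
c=shot('wrist','w2.png');d=shot('side')
cv2.imwrite('pics/mix.png',np.hstack([c['pixels'][:,80:480],cv2.resize(d['pixels'][180:310,200:324],(400,420))])[:,:,::-1])
E
```

```text
[0.50923226 0.04993282 0.07347256] [-1.01825983e-03 -4.04452254e-01  9.14558348e-01  6.04945941e-04] 0.04989881045104129 [-0.23120809  0.54446133  0.75203324]
```

View pics/mix.png

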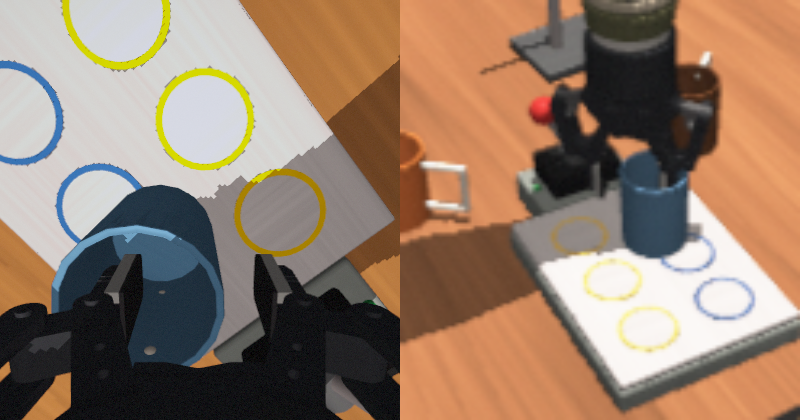

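The wrist view shows one finger inside the mug and one outside, because the arm had lagged its command. From now on I'll plan from the settled pose. I'll lift, recentre and look again.

Call:
move_arm:
  moves: [0, 0, 0.03, 0, 0.05, 0, 0, 0.06, 0, 0.05, 0, 0, 0.09, 0, 0.05, 0.005, -0.008, 0.12, 0, 0.085, 0.011, -0.0155, 0.15, 0, 0.085, 0.011, -0.0155, 0.15, 0, 0.085, 0.011, -0.0155, 0.15, 0, 0.085, 0.011, -0.0155, 0.15, 0, 0.085]

```text
clock: 3.48
tcp_pos: [0.5209, 0.0341, 0.2236]
orientation: [-0.0, -0.404, 0.915, 0.0]
wrist_force: [-0.3, 0.3, -0.1]
finger_gap: 0.085
grip_force: 0.0
```

```bash
python3 - <<'E'
from h import *
import pickle
s=env.get_state();print(s['tcp_pos'],s['orientation'],s['finger_gap'],s['clock'])
t=shot('top');c=shot('wrist');pickle.dump(c,open('w3.pkl','wb'))
print(proj(c,[s['tcp_pos'],[.52,.0345,.105]]))
cv2.imwrite('pics/w3z.png',cv2.resize(c['pixels'][100:300,180:380,::-1],None,fx=3,fy=3,interpolation=cv2.INTER_CUBIC))
E
```

```text
[0.52094727 0.03406019 0.22355206] [-4.68327903e-04 -4.04086856e-01  9.14720426e-01  3.68390713e-04] 0.08503736806956781 3.4833
[[275.99764798 281.75259845]
 [277.7704468  210.17775277]]
```

View pics/w3z.png

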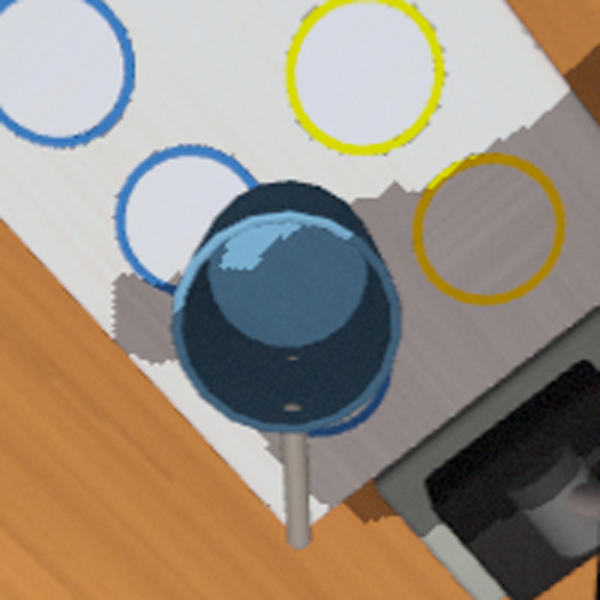

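The wrist crop shows the rim at (275,207) in line with the TCP column (276), so the grasp is centred.

Call:
move_arm:
  moves: [-0.001, -0.001, -0.03, 0, 0.085, -0.001, -0.001, -0.06, 0, 0.085, -0.001, -0.001, -0.09, 0, 0.085, -0.001, -0.001, -0.12, 0, 0.085, -0.001, -0.001, -0.15, 0, 0.085, -0.001, -0.001, -0.15, 0, 0.085, -0.001, -0.001, -0.15, 0, 0.04, -0.001, -0.001, -0.15, 0, 0.04, -0.001, -0.001, -0.15, 0, 0.04, -0.001, -0.001, -0.15, 0, 0.04, -0.001, -0.001, -0.15, 0, 0.04, -0.001, -0.001, -0.15, 0, 0.04]
  newtons: 35

```text
clock: 4.58
tcp_pos: [0.5215, 0.033, 0.0758]
orientation: [0.001, -0.404, 0.915, -0.001]
wrist_force: [0.5, 0.7, 3.3]
finger_gap: 0.0579
grip_force: 38.1
```

Call:
move_arm:
  moves: [0, 0, 0.02, 0, 0.04, 0, 0, 0.045, 0, 0.04, 0, 0, 0.075, 0, 0.04, 0, 0, 0.1, 0, 0.04, 0, 0, 0.125, 0, 0.04, -0.005, 0.02, 0.125, 0.1, 0.04, -0.01, 0.05, 0.125, 0.2, 0.04, -0.015, 0.08, 0.125, 0.3, 0.04, -0.02, 0.11, 0.122, 0.4, 0.04, -0.025, 0.14, 0.122, 0.5, 0.04, -0.03, 0.17, 0.122, 0.6, 0.04, -0.032, 0.2, 0.122, 0.7, 0.04]

```text
clock: 5.58
tcp_pos: [0.4873, 0.2343, 0.1966]
orientation: [-0.0, -0.695, 0.719, 0.0]
wrist_force: [0.3, -0.8, -1.0]
finger_gap: 0.0576
grip_force: 38.5
```

Call:
move_arm:
  moves: [0, 0.03, 0, 0.1, 0.04, 0, 0.06, 0, 0.1, 0.04, 0, 0.085, 0, 0.1, 0.04, 0, 0.091, 0, 0.1, 0.04, 0, 0.091, 0, 0.1, 0.04, 0, 0.091, 0, 0.1, 0.04, 0, 0.091, 0, 0.1, 0.04]

```text
clock: 6.17
tcp_pos: [0.4883, 0.3229, 0.1963]
orientation: [0.0, 0.728, -0.685, 0.0]
wrist_force: [-0.1, -0.1, -1.2]
finger_gap: 0.058
grip_force: 38.5
```

```bash
python3 - <<'E'
from h import *
import pickle
C={n:shot(n) for n in('top','side','wrist')};pickle.dump(C,open('c2.pkl','wb'))
s=env.get_state();q=s['orientation'];print(s['tcp_pos'],q,s['finger_gap'],s['grip_force'],s['clock'],np.arctan2(q[2]**2-q[1]**2,2*q[1]*q[2]))
a=cv2.resize(C['wrist']['pixels'],(400,300));b=cv2.resize(C['side']['pixels'][120:240,170:330],(400,300))
e=cv2.resize(C['top']['pixels'][165:255,160:280],(400,300))
cv2.imwrite('pics/m2.png',np.vstack([np.hstack([a,b]),np.hstack([e,e*0])])[:,:,::-1])
E
```

```text
[0.48855402 0.32280847 0.19649227] [ 1.15345001e-04  7.27892413e-01 -6.85691345e-01  2.56391530e-05] 0.058137843190470766 38.496500509791076 6.3167 -3.081902469858161
```

View pics/m2.png

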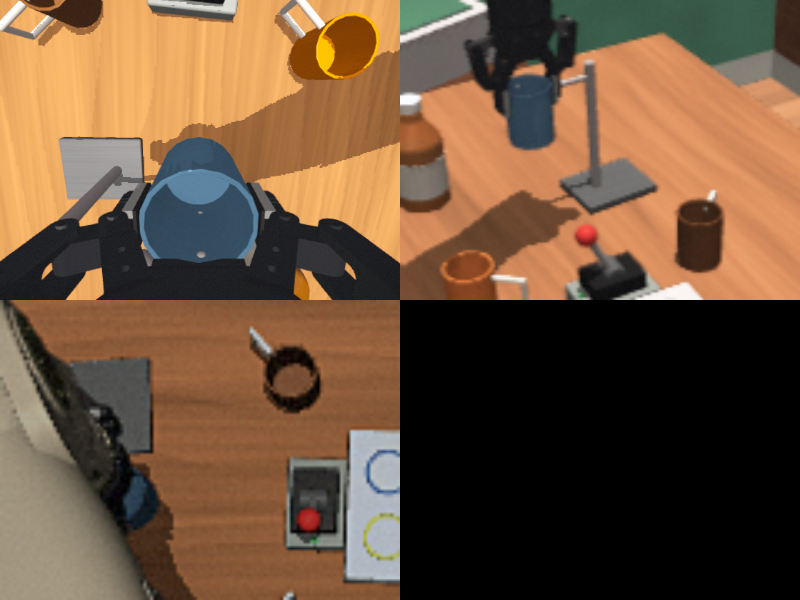

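Call:
move_arm:
  moves: [0.01, 0.0006, 0, 0, 0.04, 0.02, 0.0013, 0, 0, 0.04, 0.03, 0.002, 0, 0, 0.04, 0.04, 0.0025, 0, 0, 0.04, 0.04, 0.0025, 0, 0, 0.04]

```text
clock: 6.73
tcp_pos: [0.5313, 0.3262, 0.1961]
orientation: [-0.001, 0.728, -0.686, 0.001]
wrist_force: [1.1, 0.6, -1.8]
finger_gap: 0.0581
grip_force: 38.5
```

Call:
move_arm:
  moves: [0.01, 0.0006, 0, 0, 0.04, 0.02, 0.0013, 0, 0, 0.04, 0.03, 0.002, 0, 0, 0.04, 0.03, 0.002, 0, 0, 0.04, 0.03, 0.002, 0, 0, 0.04]

```text
clock: 7.15
tcp_pos: [0.5586, 0.3282, 0.1959]
orientation: [0.0, 0.728, -0.685, -0.0]
wrist_force: [-0.6, 0.1, -0.7]
finger_gap: 0.0581
grip_force: 38.5
```

```bash
python3 - <<'E'
from h import *
C={n:shot(n) for n in('side','wrist')};s=env.get_state();print(s['tcp_pos'],s['finger_gap'],s['grip_force'],s['wrist_force'])
a=cv2.resize(C['wrist']['pixels'],(400,300));b=cv2.resize(C['side']['pixels'][120:210,195:285],(400,400))
cv2.imwrite('pics/m3.png',np.hstack([np.vstack([a,a[:100]*0]),b])[:,:,::-1])
E
```

```text
[0.55790381 0.32831894 0.196142  ] 0.05806850407728381 38.49617516621947 [ 0.03802148 -0.01911241 -1.49158346]
```

View pics/m3.png

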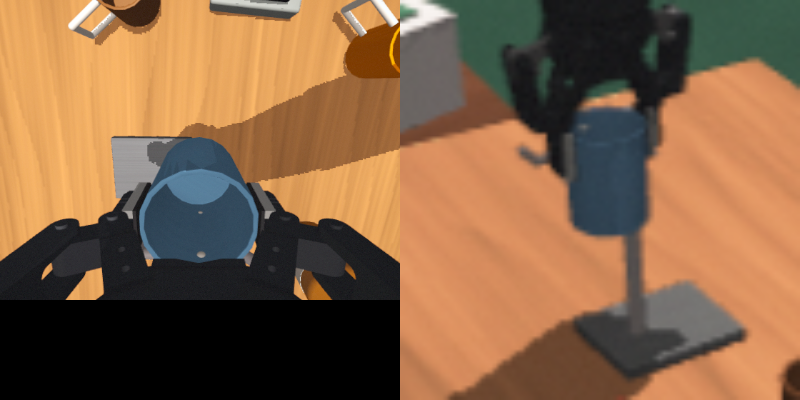

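The prong tip shows in front of the finger and the mug is beside the post, with no contact force. Now I lower it onto the prong.

Call:
move_arm:
  moves: [0, 0, -0.005, 0, 0.04, 0, 0, -0.01, 0, 0.04, 0, 0, -0.015, 0, 0.04, 0, 0, -0.018, 0, 0.04, 0, 0, -0.018, 0, 0.04, 0, 0, -0.018, 0, 0.04]

```text
clock: 7.75
tcp_pos: [0.558, 0.3285, 0.1779]
orientation: [0.0, 0.729, -0.685, -0.0]
wrist_force: [0.1, 0.5, -1.6]
finger_gap: 0.0579
grip_force: 38.5
```

Call:
move_arm:
  moves: [0, 0, -0.001, 0, 0.04, 0, 0, -0.002, 0, 0.04, 0, 0, -0.003, 0, 0.04, 0, 0, -0.003, 0, 0.04, 0, 0, -0.003, 0, 0.04]

```text
clock: 8.17
tcp_pos: [0.5586, 0.3286, 0.1758]
orientation: [-0.0, 0.728, -0.685, 0.0]
wrist_force: [-0.3, -0.8, 0.6]
finger_gap: 0.0581
grip_force: 38.6
```

Call:
move_arm:
  moves: [0, 0, -0.001, 0, 0.04, 0, 0, -0.002, 0, 0.04, 0, 0, -0.002, 0, 0.04]

```text
clock: 8.42
tcp_pos: [0.5584, 0.3285, 0.1741]
orientation: [-0.0, 0.729, -0.685, 0.0]
wrist_force: [-2.5, -1.3, 5.7]
finger_gap: 0.0583
grip_force: 36.2
```

Contact confirmed. I'll release slowly so the swing is damped.

Call:
move_arm:
  moves: [0, 0, 0, 0, 0.06, 0, 0, 0, 0, 0.061, 0, 0, 0, 0, 0.062, 0, 0, 0, 0, 0.063, 0, 0, 0, 0, 0.064, 0, 0, 0, 0, 0.066, 0, 0, 0, 0, 0.07, 0, 0, 0, 0, 0.085, 0, 0, 0, 0, 0.085, 0, 0, 0, 0, 0.085, 0, 0, 0, 0, 0.085]

```text
clock: 9.33
tcp_pos: [0.5584, 0.3285, 0.1733]
orientation: [0.0, 0.728, -0.685, -0.0]
wrist_force: [1.0, 0.4, 0.4]
finger_gap: 0.0848
grip_force: 0.0
```

```bash
python3 - <<'E'
from h import *
C={n:shot(n) for n in('side','wrist')};s=env.get_state();print(s['tcp_pos'],s['finger_gap'],s['grip_force'],s['wrist_force'])
a=cv2.resize(C['wrist']['pixels'],(400,300));b=cv2.resize(C['side']['pixels'][120:210,195:285],(400,400))
cv2.imwrite('pics/m4.png',np.hstack([np.vstack([a,a[:100]*0]),b])[:,:,::-1])
E
```

```text
[0.55841965 0.32854077 0.17334555] 0.08511141371595408 0.0 [ 0.17977023 -0.28950159 -0.1028034 ]
```

View pics/m4.png

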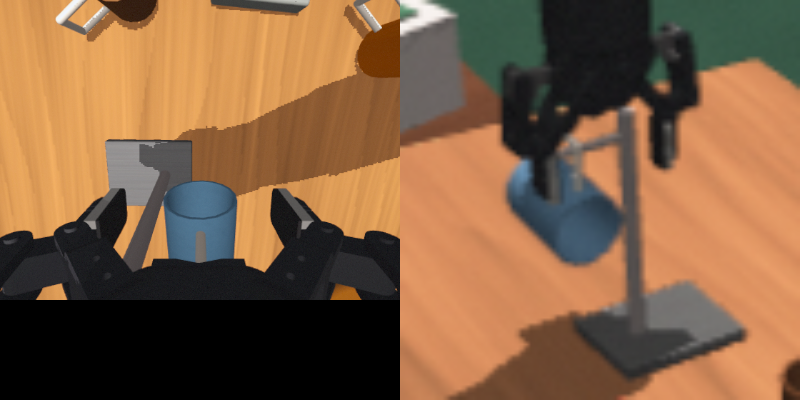

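The mug hangs by its handle on the prong and the fingers are clear. I'll rise straight up and go look over the mat.

Call:
move_arm:
  moves: [0, 0, 0.03, 0, 0.085, 0, 0, 0.065, 0, 0.085, 0, 0, 0.1, 0, 0.085, 0, -0.02, 0.1, -0.02, 0.085, -0.01, -0.05, 0.1, -0.05, 0.085, -0.02, -0.09, 0.1, -0.08, 0.085, -0.03, -0.13, 0.1, -0.1, 0.085, -0.035, -0.17, 0.1, -0.1, 0.085, -0.04, -0.21, 0.1, -0.1, 0.085, -0.045, -0.25, 0.1, -0.1, 0.06, -0.05, -0.29, 0.1, -0.1, 0.06, -0.055, -0.33, 0.1, -0.1, 0.06]

```text
clock: 10.43
tcp_pos: [0.5028, -0.0032, 0.2736]
orientation: [0.0, -0.693, 0.721, -0.0]
wrist_force: [0.4, -0.5, -0.3]
finger_gap: 0.0601
grip_force: 0.0
```

Call:
move_arm:
  moves: [-0.005, -0.04, 0, 0, 0.06, -0.01, -0.08, 0, 0, 0.06, -0.015, -0.12, 0, 0, 0.06, -0.015, -0.16, 0, 0, 0.06, -0.015, -0.19, 0, 0, 0.06, -0.015, -0.21, 0, 0, 0.06, -0.015, -0.22, 0, 0, 0.06, -0.015, -0.22, 0, 0, 0.06, -0.015, -0.22, 0, 0, 0.06, -0.015, -0.22, 0, 0, 0.06]

```text
clock: 11.27
tcp_pos: [0.4883, -0.2201, 0.2734]
orientation: [0.0, -0.694, 0.72, 0.0]
wrist_force: [0.2, 0.2, 0.5]
finger_gap: 0.06
grip_force: 0.0
```

```bash
cat > look.py <<'E'
from h import *
def fit(cam='wrist',save=None):
    c=shot(cam,save);im=c['pixels'];hsv=cv2.cvtColor(im,cv2.COLOR_RGB2HSV);out=[]
    V=hsv[...,2]
    br=(hsv[...,0]>12)&(hsv[...,0]<35)&(hsv[...,1]>110)&(V>70)
    stl=(hsv[...,1]<70)&(V>70)
    for nm,m in(('brass',br),('steel',stl)):
        m=cv2.morphologyEx(m.astype(np.uint8),cv2.MORPH_CLOSE,np.ones((5,5)))
        for q,st in blobs(m,40):
            p=onz(c,[q],.02)[0]
            if .36<p[0]<.62 and -.45<p[1]<-.15: out.append((nm,q.round(1),st[2:],p.round(4)))
    return c,out
E
python3 - <<'E'
from look import *
import pickle
c,o=fit(save='w5.png');pickle.dump(c,open('w5.pkl','wb'))
for x in o:print(*x)
s=env.get_state();q=s['orientation'];print(s['tcp_pos'],s['finger_gap'],s['joint_pos'],s['clock'],np.arctan2(q[2]**2-q[1]**2,2*q[1]*q[2]))
E
```

```text
brass [323.1 153. ] [   560    365 109689] [ 0.435 -0.248  0.02 ]
brass [231.6  28.9] [  39   44 1304] [ 0.529  -0.3775  0.02  ]
brass [315.5  33.9] [  38   43 1286] [ 0.4428 -0.3697  0.02  ]
brass [240.  193.5] [ 33  34 870] [ 0.5323 -0.2046  0.02  ]
steel [320.8  97.9] [  37   39 1138] [ 0.4374 -0.3072  0.02  ]
steel [319.  183.9] [ 35  35 870] [ 0.4397 -0.2126  0.02  ]
[ 0.48842101 -0.2199713   0.27347203] 0.059881476609006515 [-5.73215896e-01  2.29168937e-01  1.67753795e-02  1.35875997e+00
  2.64505261e-04 -2.10718994e+00] 11.3167 3.1047703252174004
```

View pics/w5.png

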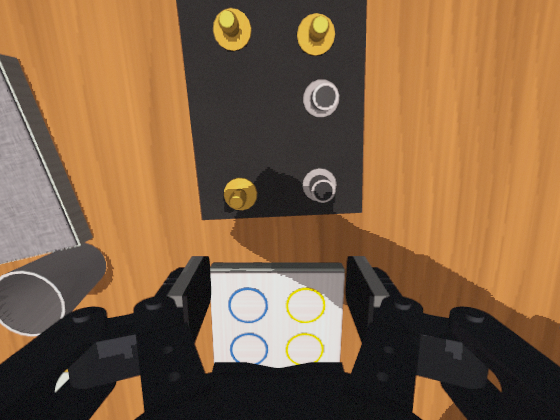

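All 5 fittings are visible, with flanges at about brass (240,194), (232,30), (316,34) and steel (319,185), (321,98). Rings near0 (306,305) and far0 (248,305) serve as a cross-check of the frame bias.

```bash
python3 - <<'E'
from h import *
import pickle
c=pickle.load(open('w5.pkl','rb'));t=pickle.load(open('c0.pkl','rb'))['top']
P=[(240,194),(232,30),(316,34),(319,185),(321,98)]
print(onz(c,P,.010).round(4)); print('rings',onz(c,[(305.5,305),(248.5,305),(305,351),(248.5,350.5)],.03).round(4))
Q=[(347.1,217),(395.2,217.6),(394.8,241.3),(350.3,242.3),(377.3,242.9)]
print(onz(t,Q,.014).round(4))
E
```

```text
[[ 0.5335 -0.2019  0.01  ]
 [ 0.5299 -0.3787  0.01  ]
 [ 0.4413 -0.3717  0.01  ]
 [ 0.4385 -0.2093  0.01  ]
 [ 0.436  -0.3076  0.01  ]]
rings [[ 0.4585 -0.0614  0.03  ]
 [ 0.5297 -0.064   0.03  ]
 [ 0.4602  0.0054  0.03  ]
 [ 0.5336  0.002   0.03  ]]
[[ 0.5357 -0.1985  0.014 ]
 [ 0.5313 -0.3763  0.014 ]
 [ 0.4433 -0.3688  0.014 ]
 [ 0.4413 -0.206   0.014 ]
 [ 0.4381 -0.3046  0.014 ]]
```

Call:
move_arm:
  moves: [-0.025, 0.007, -0.03, 0, 0.055, -0.0485, 0.0125, -0.065, 0, 0.055, -0.0485, 0.0125, -0.1, 0, 0.055, -0.0485, 0.0125, -0.14, 0, 0.055, -0.0485, 0.0125, -0.18, 0, 0.055, -0.0485, 0.0125, -0.21, 0, 0.055, -0.0485, 0.0125, -0.235, 0, 0.055, -0.0485, 0.0125, -0.2515, 0, 0.055, -0.0485, 0.0125, -0.2515, 0, 0.055, -0.0485, 0.0125, -0.2515, 0, 0.015, -0.0485, 0.0125, -0.2515, 0, 0.015, -0.0485, 0.0125, -0.2515, 0, 0.015]
  newtons: 30

```text
clock: 12.32
tcp_pos: [0.4412, -0.2094, 0.0236]
orientation: [0.0, -0.694, 0.72, -0.001]
wrist_force: [-0.7, 0.1, -1.5]
finger_gap: 0.0251
grip_force: 29.5
```

Call:
move_arm:
  moves: [0, 0, 0, 0, 0.015, 0, 0, 0, 0, 0.015, 0, 0, 0, 0, 0.015]

```text
clock: 12.57
tcp_pos: [0.4412, -0.2095, 0.0235]
orientation: [0.001, -0.693, 0.721, -0.001]
wrist_force: [-0.5, 1.6, 7.1]
finger_gap: 0.0253
grip_force: 30.2
```

Call:
move_arm:
  moves: [0, 0, 0.02, 0, 0.015, 0, 0, 0.05, 0, 0.015, 0, 0.01, 0.08, 0, 0.015, 0.02, 0.035, 0.08, 0, 0.015, 0.04, 0.065, 0.08, 0, 0.015, 0.06, 0.095, 0.08, 0, 0.015, 0.08, 0.125, 0.08, 0, 0.015, 0.0913, 0.147, 0.075, 0, 0.015, 0.0913, 0.147, 0.06, 0, 0.015, 0.0913, 0.147, 0.045, 0, 0.015, 0.0913, 0.147, 0.035, 0, 0.015, 0.0913, 0.147, 0.035, 0, 0.015]

```text
clock: 13.57
tcp_pos: [0.5295, -0.0615, 0.0549]
orientation: [-0.001, -0.693, 0.721, 0.002]
wrist_force: [-0.2, 0.6, -0.1]
finger_gap: 0.025
grip_force: 29.9
```

```bash
python3 - <<'E'
from h import *
import pickle
C={n:shot(n) for n in('side','wrist')};pickle.dump(C,open('c6.pkl','wb'))
s=env.get_state();print(s['tcp_pos'],s['finger_gap'],s['wrist_force'])
b=cv2.resize(C['side']['pixels'][215:305,225:335],(440,360));a=cv2.resize(C['wrist']['pixels'][150:420,100:460],(360,270))
cv2.imwrite('pics/m6.png',np.hstack([b,np.vstack([a,a[:90]*0])])[:,:,::-1])
E
```

```text
[ 0.53076633 -0.06221872  0.05683306] 0.025126007870001195 [-0.14350704 -0.64914499 -0.68781001]
```

View pics/m6.png

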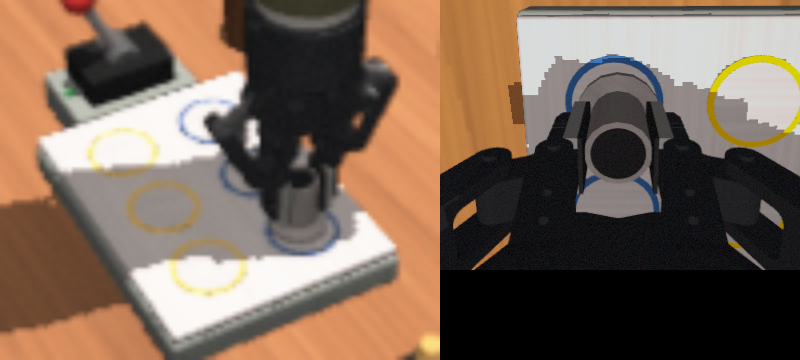

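The fitting is just above far0, close to centre. Lower, release, rise and measure.

Call:
move_arm:
  moves: [0.0015, 0, -0.003, 0, 0.015, 0.0015, 0, -0.0065, 0, 0.015, 0.0015, 0, -0.0065, 0, 0.015, 0.0015, 0, -0.0065, 0, 0.015, 0.0015, 0, -0.0065, 0, 0.03, 0.0015, 0, -0.0065, 0, 0.045, 0.0015, 0, -0.0065, 0, 0.045, 0.0015, 0, -0.0065, 0, 0.05, 0.0015, 0, 0.03, 0, 0.05, 0.0015, 0, 0.065, 0, 0.05, 0.0015, 0, 0.1, 0, 0.05, 0.0015, 0.0, 0.13, 0, 0.05]

```text
clock: 14.67
tcp_pos: [0.5328, -0.062, 0.1892]
orientation: [0.0, -0.693, 0.721, -0.001]
wrist_force: [0.3, -0.8, -0.3]
finger_gap: 0.0501
grip_force: 0.0
```

```bash
python3 - <<'E'
from h import *
import pickle
c=shot('wrist');pickle.dump(c,open('w7.pkl','wb'));s=env.get_state();print(s['tcp_pos'],s['finger_gap'],s['clock'])
print(proj(c,[[.5325,-.0625,.03],[.5325,-.0625,.036]]))
cv2.imwrite('pics/w7.png',c['pixels'][:,:,::-1])
E
```

```text
[ 0.53578561 -0.06273584  0.19526671] 0.049875008594864524 14.7167
[[277.3310411  196.91389067]
 [277.31272818 198.44742298]]
```

View pics/w7.png

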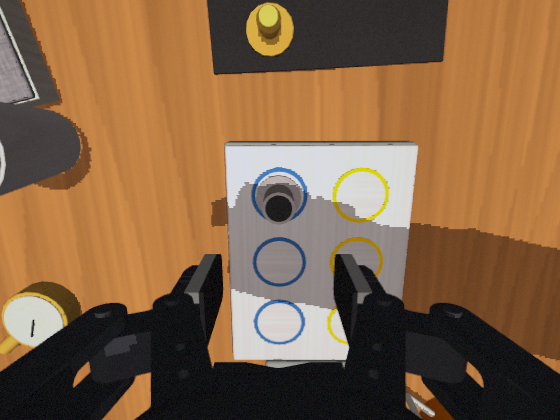

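The fitting stands in far0 within about 3 mm (flange at about (279,197), ring at (280,194)). I've used all 14 viewed pictures, so I check numerically from here on. Next is steel2.

Call:
move_arm:
  moves: [-0.01, -0.03, 0, 0, 0.055, -0.02, -0.065, 0, 0, 0.055, -0.035, -0.1, 0, 0, 0.055, -0.05, -0.135, -0.01, 0, 0.055, -0.065, -0.17, -0.02, 0, 0.055, -0.08, -0.205, -0.04, 0, 0.055, -0.0953, -0.235, -0.065, 0, 0.055, -0.0953, -0.2438, -0.087, 0, 0.055, -0.0953, -0.2438, -0.1, 0, 0.055, -0.0953, -0.2438, -0.1, 0, 0.055, -0.0953, -0.2438, -0.1, 0, 0.055, -0.0953, -0.2438, -0.1, 0, 0.055]

```text
clock: 15.72
tcp_pos: [0.4379, -0.3058, 0.0877]
orientation: [0.0, -0.694, 0.72, -0.0]
wrist_force: [0.3, 0.1, 0.1]
finger_gap: 0.0549
grip_force: 0.0
```

Call:
move_arm:
  moves: [-0.001, 0, -0.03, 0, 0.055, -0.001, 0, -0.055, 0, 0.055, -0.001, 0, -0.064, 0, 0.055, -0.001, 0, -0.064, 0, 0.055, -0.001, 0, -0.064, 0, 0.015, -0.001, 0, -0.064, 0, 0.015, -0.001, 0, -0.064, 0, 0.015, -0.001, 0, -0.064, 0, 0.015, -0.001, 0, -0.064, 0, 0.015, -0.001, 0, -0.064, 0, 0.015]

```text
clock: 16.55
tcp_pos: [0.4377, -0.3067, 0.0247]
orientation: [0.0, -0.693, 0.721, -0.002]
wrist_force: [0.4, 1.1, 6.6]
finger_gap: 0.025
grip_force: 30.0
```

Call:
move_arm:
  moves: [0, 0, 0.025, 0, 0.015, 0, 0.01, 0.055, 0, 0.015, 0.01, 0.035, 0.085, 0, 0.015, 0.02, 0.07, 0.09, 0, 0.015, 0.03, 0.105, 0.09, 0, 0.015, 0.045, 0.14, 0.09, 0, 0.015, 0.06, 0.175, 0.09, 0, 0.015, 0.07, 0.21, 0.09, 0, 0.015, 0.08, 0.245, 0.09, 0, 0.015, 0.09, 0.28, 0.09, 0, 0.015, 0.0973, 0.3065, 0.09, 0, 0.015, 0.0973, 0.3065, 0.065, 0, 0.015]

```text
clock: 17.55
tcp_pos: [0.5385, 0.0048, 0.0924]
orientation: [0.004, -0.695, 0.719, -0.003]
wrist_force: [0.6, -0.1, -0.8]
finger_gap: 0.0253
grip_force: 29.9
```

Call:
move_arm:
  moves: [0, 0, -0.015, 0, 0.015, 0, 0, -0.03, 0, 0.015, 0, 0, -0.033, 0, 0.015, 0, 0, -0.033, 0, 0.015, 0, 0, -0.033, 0, 0.015]

```text
clock: 17.97
tcp_pos: [0.534, 0.0005, 0.0555]
orientation: [0.0, -0.693, 0.721, -0.0]
wrist_force: [0.6, 0.0, -0.1]
finger_gap: 0.0251
grip_force: 29.9
```

Call:
move_arm:
  moves: [0.001, 0, -0.003, 0, 0.015, 0.001, 0, -0.0045, 0, 0.015, 0.001, 0, -0.0045, 0, 0.015, 0.001, 0, -0.0045, 0, 0.03, 0.001, 0, -0.0045, 0, 0.045, 0.001, 0, -0.0045, 0, 0.05, 0.001, 0, 0.0, 0, 0.05, 0.001, 0, 0.03, 0, 0.05, 0.001, 0, 0.065, 0, 0.05, 0.001, 0, 0.1, 0, 0.05, 0.001, 0, 0.1, 0, 0.05]

```text
clock: 18.88
tcp_pos: [0.5387, 0.0002, 0.1622]
orientation: [0.003, -0.693, 0.721, -0.004]
wrist_force: [0.8, -1.0, 0.2]
finger_gap: 0.0499
grip_force: 0.0
```

```bash
cat >> look.py <<'E'
def topfit():
    t=shot('top');im=t['pixels'];hsv=cv2.cvtColor(im,cv2.COLOR_RGB2HSV);V=hsv[...,2]
    br=(hsv[...,0]>15)&(hsv[...,0]<35)&(hsv[...,1]>100)&(V>100);st=(hsv[...,1]<60)&(V>70)
    for nm,m in(('brass',br),('steel',st)):
        for q,s in blobs(m,25):
            p=onz(t,[q],.014)[0]
            if .35<p[0]<.62 and -.45<p[1]<-.1 and s[4]<200: print(nm,q.round(1),s[2:],p.round(4),'est',(p+[-.001,-.0012,0]).round(4))
E
python3 - <<'E'
from look import *
topfit();s=env.get_state();print(s['tcp_pos'],s['clock'])
E
```

```text
brass [347.2 216.9] [11 11 74] [ 0.5359 -0.1988  0.014 ] est [ 0.5349 -0.2     0.014 ]
brass [395.2 217.6] [11 10 68] [ 0.5314 -0.3765  0.014 ] est [ 0.5304 -0.3777  0.014 ]
brass [394.8 241.3] [11 11 80] [ 0.4433 -0.3686  0.014 ] est [ 0.4423 -0.3698  0.014 ]
[5.37702571e-01 3.34108414e-04 1.59427429e-01] 18.9333
```

Call:
move_arm:
  moves: [0, -0.03, 0, 0, 0.055, 0, -0.065, 0, 0, 0.055, 0, -0.1, 0, 0, 0.055, 0, -0.135, 0, 0, 0.055, 0, -0.17, -0.02, 0, 0.055, 0, -0.195, -0.045, 0, 0.055, 0, -0.2005, -0.07, 0, 0.055, 0, -0.2005, -0.07, 0, 0.055, 0, -0.2005, -0.07, 0, 0.055, 0, -0.2005, -0.07, 0, 0.055]

```text
clock: 19.77
tcp_pos: [0.5346, -0.199, 0.0853]
orientation: [-0.0, -0.694, 0.72, 0.0]
wrist_force: [0.3, 0.3, -0.8]
finger_gap: 0.0551
grip_force: 0.0
```

Call:
move_arm:
  moves: [0, -0.001, -0.03, 0, 0.055, 0, -0.001, -0.055, 0, 0.055, 0, -0.001, -0.0605, 0, 0.055, 0, -0.001, -0.0605, 0, 0.055, 0, -0.001, -0.0605, 0, 0.01, 0, -0.001, -0.0605, 0, 0.01, 0, -0.001, -0.0605, 0, 0.01, 0, -0.001, -0.0605, 0, 0.01, 0, -0.001, -0.0605, 0, 0.01, 0, -0.001, -0.0605, 0, 0.01]

```text
clock: 20.6
tcp_pos: [0.536, -0.2013, 0.0263]
orientation: [0.001, -0.693, 0.721, -0.002]
wrist_force: [-0.2, 1.4, 6.8]
finger_gap: 0.0168
grip_force: 29.3
```

Call:
move_arm:
  moves: [0, 0, 0.025, 0, 0.01, -0.005, 0.01, 0.055, 0, 0.01, -0.02, 0.03, 0.085, 0, 0.01, -0.035, 0.06, 0.09, 0, 0.01, -0.05, 0.09, 0.09, 0, 0.01, -0.065, 0.12, 0.09, 0, 0.01, -0.0753, 0.1413, 0.09, 0, 0.01, -0.0753, 0.1413, 0.065, 0, 0.01, -0.0753, 0.1413, 0.045, 0, 0.01, -0.0753, 0.1413, 0.033, 0, 0.01, -0.0753, 0.1413, 0.033, 0, 0.01, -0.0753, 0.1413, 0.033, 0, 0.01]

```text
clock: 21.6
tcp_pos: [0.459, -0.0594, 0.0574]
orientation: [-0.0, -0.693, 0.721, 0.0]
wrist_force: [-0.5, 0.5, -1.0]
finger_gap: 0.017
grip_force: 29.7
```

Call:
move_arm:
  moves: [0.0015, -0.0005, -0.003, 0, 0.01, 0.0015, -0.0005, -0.005, 0, 0.01, 0.0015, -0.0005, -0.005, 0, 0.01, 0.0015, -0.0005, -0.005, 0, 0.03, 0.0015, -0.0005, -0.005, 0, 0.045, 0.0015, -0.0005, -0.005, 0, 0.05, 0.0015, -0.0005, 0.0, 0, 0.05, 0.0015, -0.0005, 0.03, 0, 0.05, 0.0015, -0.0005, 0.065, 0, 0.05, 0.0015, -0.0005, 0.1, 0, 0.05, 0.0015, -0.0005, 0.1, 0, 0.05, 0.0015, -0.0005, 0.1, 0, 0.05]

```text
clock: 22.6
tcp_pos: [0.4628, -0.0605, 0.16]
orientation: [0.001, -0.693, 0.721, -0.003]
wrist_force: [0.3, 0.5, -0.3]
finger_gap: 0.05
grip_force: 0.0
```

```bash
python3 - <<'E'
from look import *
topfit();s=env.get_state();print(s['tcp_pos'],s['clock'])
E
```

```text
brass [395.2 217.6] [11 10 72] [ 0.5312 -0.3765  0.014 ] est [ 0.5302 -0.3777  0.014 ]
brass [394.8 241.3] [11 11 80] [ 0.4433 -0.3686  0.014 ] est [ 0.4423 -0.3698  0.014 ]
[ 0.46151312 -0.06014627  0.15830548] 22.65
```

Call:
move_arm:
  moves: [0, -0.035, 0, 0, 0.055, 0, -0.07, 0, 0, 0.055, 0, -0.105, 0, 0, 0.055, -0.005, -0.14, 0, 0, 0.055, -0.01, -0.175, 0, 0, 0.055, -0.015, -0.21, 0, 0, 0.055, -0.018, -0.245, -0.01, 0, 0.055, -0.018, -0.28, -0.03, 0, 0.055, -0.018, -0.305, -0.055, 0, 0.055, -0.018, -0.31, -0.07, 0, 0.055, -0.018, -0.31, -0.07, 0, 0.055, -0.018, -0.31, -0.07, 0, 0.055]

```text
clock: 23.65
tcp_pos: [0.4412, -0.3685, 0.0849]
orientation: [0.0, -0.693, 0.721, 0.003]
wrist_force: [0.1, 1.0, -0.2]
finger_gap: 0.0551
grip_force: 0.0
```

Call:
move_arm:
  moves: [0.001, -0.001, -0.03, 0, 0.055, 0.001, -0.001, -0.055, 0, 0.055, 0.001, -0.001, -0.061, 0, 0.055, 0.001, -0.001, -0.061, 0, 0.055, 0.001, -0.001, -0.061, 0, 0.01, 0.001, -0.001, -0.061, 0, 0.01, 0.001, -0.001, -0.061, 0, 0.01, 0.001, -0.001, -0.061, 0, 0.01, 0.001, -0.001, -0.061, 0, 0.01, 0.001, -0.001, -0.061, 0, 0.01]

```text
clock: 24.48
tcp_pos: [0.4449, -0.3718, 0.0284]
orientation: [0.0, -0.693, 0.721, -0.002]
wrist_force: [-1.0, 1.5, 7.0]
finger_gap: 0.0173
grip_force: 29.4
```

Call:
move_arm:
  moves: [0, 0, 0.025, 0, 0.01, 0, 0.01, 0.055, 0, 0.01, 0, 0.035, 0.085, 0, 0.01, 0, 0.07, 0.09, 0, 0.01, 0.003, 0.105, 0.09, 0, 0.01, 0.006, 0.14, 0.09, 0, 0.01, 0.009, 0.175, 0.09, 0, 0.01, 0.012, 0.21, 0.09, 0, 0.01, 0.015, 0.245, 0.09, 0, 0.01, 0.018, 0.28, 0.09, 0, 0.01, 0.018, 0.315, 0.09, 0, 0.01, 0.018, 0.345, 0.09, 0, 0.01]

```text
clock: 25.48
tcp_pos: [0.4618, -0.024, 0.117]
orientation: [0.0, -0.694, 0.72, -0.0]
wrist_force: [-0.8, 0.4, -1.2]
finger_gap: 0.017
grip_force: 29.6
```

Call:
move_arm:
  moves: [0, 0.02, 0, 0, 0.01, 0, 0.03, -0.01, 0, 0.01, 0, 0.03, -0.03, 0, 0.01, 0, 0.03, -0.05, 0, 0.01, 0, 0.03, -0.058, 0, 0.01, 0, 0.03, -0.058, 0, 0.01, 0, 0.03, -0.058, 0, 0.01]

```text
clock: 26.07
tcp_pos: [0.4617, 0.0039, 0.0586]
orientation: [-0.0, -0.693, 0.721, 0.0]
wrist_force: [0.3, 0.2, -1.0]
finger_gap: 0.0168
grip_force: 29.6
```

Call:
move_arm:
  moves: [0.001, 0, -0.003, 0, 0.01, 0.001, 0, -0.0045, 0, 0.01, 0.001, 0, -0.0045, 0, 0.01, 0.001, 0, -0.0045, 0, 0.01]

```text
clock: 26.4
tcp_pos: [0.4634, 0.0038, 0.0544]
orientation: [0.0, -0.693, 0.721, -0.0]
wrist_force: [0.6, 0.0, 0.4]
finger_gap: 0.0168
grip_force: 29.7
```

Call:
move_arm:
  moves: [0, 0, 0, 0, 0.025, 0, 0, 0, 0, 0.04, 0, 0, 0, 0, 0.05, 0, 0, 0.005, 0, 0.05, 0, 0, 0.03, 0, 0.05, 0, 0, 0.065, 0, 0.05, 0, 0, 0.1, 0, 0.05, 0, 0, 0.1, 0, 0.05]

```text
clock: 27.07
tcp_pos: [0.4668, 0.0035, 0.1605]
orientation: [0.003, -0.693, 0.721, -0.004]
wrist_force: [0.9, 0.6, 0.5]
finger_gap: 0.0504
grip_force: 0.0
```

```bash
python3 - <<'E'
from look import *
topfit();s=env.get_state();print(s['tcp_pos'],s['clock'])
E
```

```text
brass [395.2 217.5] [11 10 70] [ 0.5315 -0.3762  0.014 ] est [ 0.5305 -0.3774  0.014 ]
[0.46578284 0.00358832 0.1578764 ] 27.1167
```

Call:
move_arm:
  moves: [0, -0.03, 0, 0, 0.055, 0.005, -0.065, 0, 0, 0.055, 0.01, -0.1, 0, 0, 0.055, 0.015, -0.135, 0, 0, 0.055, 0.02, -0.17, 0, 0, 0.055, 0.03, -0.205, 0, 0, 0.055, 0.04, -0.24, 0, 0, 0.055, 0.05, -0.275, 0, 0, 0.055, 0.06, -0.31, -0.01, 0, 0.055, 0.0675, -0.345, -0.03, 0, 0.055, 0.0675, -0.375, -0.05, 0, 0.055, 0.0675, -0.3815, -0.065, 0, 0.055]

```text
clock: 28.12
tcp_pos: [0.5298, -0.3821, 0.0859]
orientation: [-0.001, -0.692, 0.722, -0.0]
wrist_force: [-0.3, -0.5, -0.2]
finger_gap: 0.055
grip_force: 0.0
```

Call:
move_arm:
  moves: [0, 0, 0, 0, 0.055, 0, 0, 0, 0, 0.055, 0, 0, 0, 0, 0.055]

```text
clock: 28.37
tcp_pos: [0.5302, -0.3764, 0.089]
orientation: [0.0, -0.694, 0.72, 0.001]
wrist_force: [-0.7, -0.4, 0.1]
finger_gap: 0.0549
grip_force: 0.0
```

Call:
move_arm:
  moves: [0, -0.001, -0.03, 0, 0.055, 0, -0.001, -0.055, 0, 0.055, 0, -0.001, -0.064, 0, 0.055, 0, -0.001, -0.064, 0, 0.055, 0, -0.001, -0.064, 0, 0.01, 0, -0.001, -0.064, 0, 0.01, 0, -0.001, -0.064, 0, 0.01, 0, -0.001, -0.064, 0, 0.01, 0, -0.001, -0.064, 0, 0.01, 0, -0.001, -0.064, 0, 0.01]

```text
clock: 29.2
tcp_pos: [0.5316, -0.3793, 0.0271]
orientation: [0.0, -0.693, 0.721, -0.002]
wrist_force: [-0.9, 1.4, 7.0]
finger_gap: 0.017
grip_force: 29.5
```

Call:
move_arm:
  moves: [0, 0, 0.025, 0, 0.01, 0, 0.01, 0.055, 0, 0.01, -0.005, 0.035, 0.09, 0, 0.01, -0.01, 0.07, 0.1, 0, 0.01, -0.015, 0.105, 0.1, 0, 0.01, -0.02, 0.14, 0.1, 0, 0.01, -0.025, 0.175, 0.1, 0, 0.01, -0.03, 0.21, 0.1, 0, 0.01, -0.04, 0.245, 0.1, 0, 0.01, -0.05, 0.28, 0.1, 0, 0.01, -0.055, 0.315, 0.1, 0, 0.01, -0.06, 0.35, 0.1, 0, 0.01]

```text
clock: 30.2
tcp_pos: [0.4697, -0.027, 0.1254]
orientation: [0.0, -0.693, 0.721, -0.0]
wrist_force: [-0.1, 0.5, -0.8]
finger_gap: 0.0174
grip_force: 29.5
```

Call:
move_arm:
  moves: [-0.003, 0.035, 0, 0, 0.01, -0.006, 0.07, 0, 0, 0.01, -0.006, 0.09, 0, 0, 0.01, -0.006, 0.097, 0, 0, 0.01, -0.006, 0.097, -0.02, 0, 0.01, -0.006, 0.097, -0.045, 0, 0.01, -0.006, 0.097, -0.065, 0, 0.01, -0.006, 0.097, -0.068, 0, 0.01, -0.006, 0.097, -0.068, 0, 0.01, -0.006, 0.097, -0.068, 0, 0.01]

```text
clock: 31.03
tcp_pos: [0.4649, 0.068, 0.0576]
orientation: [0.0, -0.693, 0.721, -0.0]
wrist_force: [0.6, 0.5, -0.6]
finger_gap: 0.0171
grip_force: 29.5
```

Call:
move_arm:
  moves: [0.001, -0.0005, -0.003, 0, 0.01, 0.001, -0.0005, -0.0045, 0, 0.01, 0.001, -0.0005, -0.0045, 0, 0.01, 0.001, -0.0005, -0.0045, 0, 0.01]

```text
clock: 31.37
tcp_pos: [0.4663, 0.0679, 0.0531]
orientation: [0.001, -0.693, 0.721, -0.001]
wrist_force: [1.0, -0.0, 1.6]
finger_gap: 0.0171
grip_force: 29.7
```

Call:
move_arm:
  moves: [0, 0, 0, 0, 0.025, 0, 0, 0, 0, 0.04, 0, 0, 0, 0, 0.05, 0, 0, 0.005, 0, 0.05, 0, 0, 0.03, 0, 0.05, 0, 0, 0.065, 0, 0.05, 0, 0, 0.1, 0, 0.05, 0, -0.03, 0.12, 0, 0.05, 0, -0.06, 0.15, 0, 0.05, -0.03, -0.09, 0.17, 0, 0.05, -0.06, -0.09, 0.19, 0, 0.05, -0.06, -0.09, 0.19, 0, 0.05]

```text
clock: 32.37
tcp_pos: [0.4024, -0.023, 0.2466]
orientation: [0.0, -0.692, 0.722, -0.001]
wrist_force: [0.6, 0.7, -0.2]
finger_gap: 0.05
grip_force: 0.0
```

```bash
python3 - <<'E'
from look import *
import pickle
topfit();s=env.get_state();print(s['tcp_pos'],s['clock'])
C={n:shot(n) for n in('top','side','wrist')};pickle.dump(C,open('c9.pkl','wb'))
R={'near0':(.4607,-.060),'near1':(.463,.004),'near2':(.4655,.0675),'far0':(.5325,-.0625),'far1':(.535,.0005)}
for cam in('wrist','side'):
    c=C[cam];im=c['pixels'];hsv=cv2.cvtColor(im,cv2.COLOR_RGB2HSV)
    for n,(x,y) in R.items():
        uv=proj(c,[[x,y,.036]])[0];print(cam,n,uv.round(0),end=' ')
        if n[0]=='n':
            m=(hsv[...,0]>12)&(hsv[...,0]<24)&(hsv[...,1]>90)
            print([(q.round(1).tolist(),st[2:].tolist(),onz(c,[q],.045)[0].round(3).tolist()) for q,st in blobs(m,60) if np.hypot(*(q-uv))<40])
        else: print()
E
```

```text
[ 0.40438502 -0.02273428  0.24509861] 32.4167
wrist near0 [221. 152.] [([222.8, 149.9], [40, 40, 1028], [0.457, -0.062, 0.045])]
wrist near1 [224. 214.] [([226.7, 212.5], [44, 38, 1227], [0.458, 0.0, 0.045])]
wrist near2 [226. 269.] [([244.7, 258.5], [16, 26, 108], [0.443, 0.052, 0.045]), ([231.7, 270.0], [27, 41, 601], [0.458, 0.064, 0.045])]
wrist far0 [148. 152.] 
wrist far1 [154. 213.] 
side near0 [276. 280.] [([260.2, 257.4], [27, 34, 338], [0.461, 0.029, 0.045]), ([276.8, 277.5], [15, 19, 159], [0.461, -0.061, 0.045])]
side near1 [265. 265.] [([260.2, 257.4], [27, 34, 338], [0.461, 0.029, 0.045]), ([276.8, 277.5], [15, 19, 159], [0.461, -0.061, 0.045])]
side near2 [255. 251.] [([260.2, 257.4], [27, 34, 338], [0.461, 0.029, 0.045]), ([276.8, 277.5], [15, 19, 159], [0.461, -0.061, 0.045])]
side far0 [300. 271.] 
side far1 [288. 257.]
```

```bash
cat > chk.py <<'E'
from h import *
R={'near0':(.4607,-.060),'near1':(.463,.004),'near2':(.4655,.0675),'far0':(.5325,-.0625),'far1':(.535,.0005)}
def chk(c):
    im=c['pixels'];hsv=cv2.cvtColor(im,cv2.COLOR_RGB2HSV);H,S,V=[hsv[...,i].astype(int) for i in range(3)]
    yy,xx=np.mgrid[:420,:560]
    for n,(x,y) in R.items():
        rx,ry=x-.002,y-.002
        uv=proj(c,[[rx,ry,.03]])[0];near=np.hypot(xx-uv[0],yy-uv[1])<1.25*np.hypot(*(proj(c,[[rx+.025,ry,.03]])[0]-uv))
        rm=near&((H>=25)&(H<=34)&(S>130) if n[0]=='n' else (H>100)&(H<125)&(S>90))
        p=np.argwhere(rm)[:,::-1].astype(np.float32)
        e=cv2.fitEllipse(p) if len(p)>20 else None
        ring=onz(c,[e[0]],.03)[0] if e else None
        if n[0]=='n':
            m=near&(H>10)&(H<25)&(S>90);q=np.argwhere(m)[:,::-1].mean(0);f=onz(c,[q],.042)[0]
        else:
            m=near|(np.hypot(*(np.dstack([xx,yy])-proj(c,[[x,y,.07]])[0]).transpose(2,0,1))<20)
            b=[z for z in blobs(m&(V<45),25)];
            f=onz(c,[max(b,key=lambda z:z[1][4])[0]],.066)[0] if b else None
        print(n,'ring',None if ring is None else ring[:2].round(4),e[1] if e else '','fit',None if f is None else f[:2].round(4),m.sum())
    
E
python3 - <<'E'
from chk import *
import pickle
C=pickle.load(open('c9.pkl','rb'));chk(C['wrist'])
c=C['side'];hsv=cv2.cvtColor(c['pixels'],cv2.COLOR_RGB2HSV)
m=(hsv[...,0]>95)&(hsv[...,0]<120)&(hsv[...,1]>100)&(hsv[...,2]>40)
print('side mug',[(q.round(0),st[2:]) for q,st in blobs(m[120:230,190:290],60)],proj(c,[[.556,.374,.189],[.556,.374,.13]])-[190,120])
E
```

```text
near0 ring [ 0.4576 -0.0624] (42.11890411376953, 48.85898208618164) fit [ 0.4576 -0.0621] 1049
near1 ring [0.4618 0.0025] (42.300987243652344, 43.75871658325195) fit [0.4586 0.0014] 1252
near2 ring [0.4629 0.0671] (34.7578010559082, 41.44063186645508) fit [0.4564 0.0635] 745
far0 ring [ 0.5311 -0.0644] (44.25424575805664, 49.19702911376953) fit None 3271
far1 ring [5.337e-01 1.000e-04] (41.875999450683594, 45.533016204833984) fit None 3129
side mug [] [[43.82497204 32.8506791 ]
 [45.01926896 48.7501738 ]]
```

```bash
python3 - <<'E'
from h import *
import pickle
C=pickle.load(open('c9.pkl','rb'))
for cam in('side','top'):
    c=C[cam];hsv=cv2.cvtColor(c['pixels'],cv2.COLOR_RGB2HSV)
    m=(hsv[...,0]>90)&(hsv[...,0]<125)&(hsv[...,1]>70)
    print(cam,[(q.round(0).tolist(),st[2:].tolist(),onz(c,[q],.14)[0].round(3).tolist()) for q,st in blobs(m,25)],proj(c,[[.556,.374,.189],[.556,.374,.13]]).round(0).tolist())
c=C['wrist'];
for x,y in((.5325,-.0625),(.535,.0005)):
    u,v=proj(c,[[x,y,.07]])[0].round().astype(int);print(u,v);print(c['pixels'][v-24:v+25:4,u-24:u+25:4].sum(2)//3)
E
```

```text
side [([226.0, 170.0], [4, 12, 32], [0.519, 0.363, 0.14])] [[234.0, 153.0], [235.0, 169.0]]
top [([192.0, 207.0], [21, 19, 300], [0.555, 0.351, 0.14]), ([177.0, 211.0], [5, 11, 34], [0.542, 0.401, 0.14]), ([276.0, 216.0], [13, 13, 46], [0.521, 0.064, 0.14])] [[182.0, 204.0], [186.0, 207.0]]
134 155
[[214 214 215 216 214 214 124 177 216 215 216 217 216]
 [213 215 216 216 214 160 183 216 218 217 217 217 218]
 [213 215 216 215 213 122 216 216 217 217 217 217 218]
 [214 215 215 215 214 153 217 217 217 218 219 218 218]
 [214 214 215 215 204 190 216 218 217 217 217 217 217]
 [214 214 212 216 215 161 218 217 218 219 218 218 218]
 [214 214 212 215 216 123 216 215 215 216 207 202 217]
 [215 215 214 215 216 164 210 215 190 180 178 179 176]
 [216 215 214 216 215 215 122 172 177 180 167 174 179]
 [216 215 214 216 215 215 201 145  68  68  67  67  69]
 [214 214 213 216 214 192 173 113 178 124  63  60  59]
 [208 213 213 216 198  53  52  54  52  81 140  60  58]
 [190 215 213 214 184  48  52  52  51  52 184  56  50]]
142 223
[[214 211 216 212 214 119 214 178 180 177 175 181 135]
 [215 212 215 212 206 162 176 178 171 126 178 188 179]
 [213 213 214 211 177 183 177  68  69  66  67  62 181]
 [214 213 213 211 193 112 108  63  67  68  61  62  72]
 [214 213 211 211 187  50  47  56 187  60  56  61  57]
 [213 214 211 197  51  50  50  47  49 182  59  53  56]
 [213 212 210 192  48  49  45  50  48 139  53  54 106]
 [213 213 211 195  43  50  47  44  49 115  51 175 174]
 [207 213 211 214 158  48  48  45  47 185 172 171 121]
 [200 212 212 213 212 189 154 179 191 211 213 212 213]
 [184 212 212 211 210 212 211 215 212 211 214 211 212]
 [149 213 213 211 210 211 211 215 213 211 214 212 212]
 [128 212 213 210 210 212 212 214 212 132 117 119 118]]
```

The steel fitting at far0 appears to have been knocked about 25 mm aside, towards +y. I'll measure it.

```bash
cat > st.py <<'E'
from h import *
def steel(c):
    a=c['pixels'].astype(int);g=a.sum(2)//3;sat=a.max(2)-a.min(2)
    for q,s in blobs((g<59)&(g>35)&(sat<14),60):
        p=onz(c,[q],.066)[0]
        if .49<p[0]<.57 and -.12<p[1]<.11: print('hole',q.round(1),s[2:],p.round(4))
    m=((g>150)&(g<200)&(sat<20)).astype(np.uint8)
    m=cv2.morphologyEx(m,cv2.MORPH_OPEN,np.ones((3,3)))
    for q,s in blobs(m,150):
        p=onz(c,[q],.036)[0]
        if .46<p[0]<.58 and -.12<p[1]<.11: print('flange',q.round(1),s[:].tolist(),p.round(4),onz(c,[[s[0],s[1]],[s[0]+s[2],s[1]+s[3]]],.036).round(4).tolist())
E
python3 - <<'E'
from st import *
import pickle
C=pickle.load(open('c9.pkl','rb'));steel(C['wrist'])
c=C['wrist'];u0,v0=proj(c,[[.5325,-.045,.036]])[0].round().astype(int)
a=c['pixels'][v0-36:v0+45:3,u0-36:u0+40:3].sum(2)//3;print(u0-36,v0-36)
for r in a:print(' '.join('%3d'%x for x in r))
E
```

```text
hole [138.5 182. ] [ 22  21 359] [ 0.534  -0.0377  0.066 ]
hole [157.8 180.3] [ 12  19 129] [ 0.5159 -0.0386  0.066 ]
hole [160.7 219. ] [ 14  20 120] [ 0.5181 -0.0011  0.066 ]
hole [142.6 224.2] [ 21  21 335] [0.5361 0.0034 0.066 ]
flange [159.4 189.8] [137, 157, 38, 75, 831] [ 0.5266 -0.0238  0.036 ] [[0.5444, -0.0578, 0.036], [0.5161, 0.0223, 0.036]]
115 133
214 215 215 215 214 208 122 186 216 216 217 216 216 216 216 217 189 124 176 218 218 219 219 221 219 220
214 216 215 215 214 125 165 215 215 216 216 216 217 217 217 218 217 211 125 210 218 219 220 221 220 221
214 216 215 216 209 122 217 217 217 217 218 217 217 217 217 217 217 217 189 131 218 218 219 220 220 221
214 215 215 216 181 144 217 215 217 217 218 217 216 217 217 217 216 217 218 123 152 218 219 221 219 220
214 215 215 216 160 181 218 218 219 217 217 217 218 218 219 218 218 218 219 180 131 218 219 220 220 220
213 214 215 215 162 178 217 216 217 217 217 217 218 218 216 217 218 218 218 215 125 218 219 220 220 220
215 212 215 215 180 161 218 218 218 218 217 218 218 218 219 218 218 219 218 217 123 217 217 219 220 219
214 212 
[... 1371 characters left out ...]
 116  95 110 185 184 171 172 170 177 163 135 122 211 216 215 213 215 218 217
215 213 213 213 214 214 214 213 150 160 215 207 140 159 157 106 211 216 197 124 210 215 213 212 218 217
213 214 214 212 214 212 214 195 123 214 180 179 179 177 178 180 185 135 213 214 124 213 213 214 218 217
215 215 213 211 215 212 214 121 193 175 177 178 178 177 175 182 188 178 135 213 182 121 213 213 217 216
214 214 214 211 216 211 213 120 200 179 177  63  71  67  67  67 184 182 185 133 217 121 211 213 216 217
211 214 215 211 215 211 213 118 174 114  69  69  68  66  67  64  60 182 184 177 134 137 131 213 215 215
203 214 214 210 216 211 213 119  87 108  66  67  66  68  61  63  63  72 180 176  93 181 105 215 216 216
```

Call:
move_arm:
  moves: [0.03, -0.005, 0, 0, 0.05, 0.065, -0.01, 0, 0, 0.05, 0.1, -0.015, -0.01, 0, 0.05, 0.129, -0.0175, -0.04, 0, 0.05, 0.129, -0.0175, -0.075, 0, 0.05, 0.129, -0.0175, -0.11, 0, 0.05, 0.129, -0.0175, -0.14, 0, 0.05, 0.129, -0.0175, -0.14, 0, 0.05, 0.129, -0.0175, -0.14, 0, 0.05, 0.129, -0.0175, -0.14, 0, 0.05]

```text
clock: 33.4
tcp_pos: [0.5352, -0.0392, 0.1031]
orientation: [0.0, -0.694, 0.72, -0.0]
wrist_force: [-0.1, 0.0, 0.5]
finger_gap: 0.0498
grip_force: 0.0
```

```bash
python3 - <<'E'
from st import *
c=shot('wrist');s=env.get_state();print(s['tcp_pos'],s['clock']);steel(c);print(proj(c,[s['tcp_pos'],[.533,-.0405,.07],[.535,.0005,.07]]))
E
```

```text
[ 0.53595549 -0.0394583   0.10403199] 33.45
hole [269.4 224.7] [ 21  25 146] [ 0.5383 -0.0526  0.066 ]
hole [295.2 226.3] [ 17  24 123] [ 0.5246 -0.0512  0.066 ]
hole [288.8 289.5] [ 32  35 414] [ 0.529  -0.0142  0.066 ]
hole [266.8 288.1] [12 21 92] [ 0.5414 -0.0155  0.066 ]
[[273.92771273 280.11293734]
 [280.1696153  248.4932058 ]
 [279.19225481 317.10503809]]
```

```bash
python3 - <<'E'
from st import *
c=shot('wrist');a=c['pixels'][190:330:5,215:345:5].sum(2)//3
for i,r in enumerate(a):print(190+5*i,' '.join('%3d'%x for x in r))
E
```

```text
190 218 219 218 218 218 218 123 220 219 219 218 218 218 218 218 218 219 218 216 218 217 123 215 217 218 216
195 218 218 218 217 218 219 123 209 216 217 217 216 217 215 215 214 215 216 215 215 215 119 216 216 217 217
200 219 218 218 170 141 142 138 120 138 136 137 134 121  61  61 115 133 133 214 213 201 120 216 217 217 217
205 218 217 139 139 140 141 140  66 137 137  93 109 107 108 109 108 105  78 132 132 123 208 217 216 218 217
210 217 217 138 137 140 140 139 100  67  98 104 106 111 109 109 106 106 105  89  91  66 217 215 216 218 217
215 218 139 140 137 139 140 138 137  71 106 102 105  57  60  60  59 102 104 103  75 140 140 216 139 141 141
220 218 139 140 137 140 142 140 133 106 107 106  57  59  60  60  57  58 104 103 104 138 138 138 139 142 140
225 219 139 139 137 141 138 139 136 106 104  56  55  57  60  59  59  57  56 101 102 138 137 138 138 140 140
230 142 139 139 137 141 138 138 137 105 105  56  58  60 107 113  73  57  56 104 101 136 137 138 139 140 137
235 140 140 139 136 141 137 136 136 106 109  57 110  81  25  29  32 113  81 100 101 141 138 139 139 140 137
240 142 139 138 135 
[... 1223 characters left out ...]
  59  57  57  58  55 101 114  65 135 134 138  11  18
300   8  10 135 133 136 130 132 139  82 106  58  60  99 110 102  96  59  55 102  67 136 135 134 140   6   7
305  18  92 136 134 137 131 133 136 130  91  76 111  21  21  22  26 108  60  71 126 133 135 133 137 111  12
310  11 132 134 132 134 129 133 136 132 104 107  20  21  19  25  22  24 108 125 135 135 135 134 137 134  20
315   9 134 136 132 133 129 133 135 134 116  40  23  25  21  22  22  21  68 126 134 135 134 134 135 135  19
320  33 132 133 133 133 131 132 137 133 118  24  16  24  22  20  24  22  22 129 133 132 134 135 136 135 107
325 126 133 134 133 133 130 132 135 133 134  53  26  19  21  20  18  19  93 133 131 135 135 134 135 132 136
```

Call:
move_arm:
  moves: [-0.003, -0.002, -0.03, 0, 0.05, -0.003, -0.002, -0.05, 0, 0.05, -0.003, -0.002, -0.053, 0, 0.05, -0.003, -0.002, -0.053, 0, 0.05, -0.003, -0.002, -0.053, 0, 0.015, -0.003, -0.002, -0.053, 0, 0.015, -0.003, -0.002, -0.053, 0, 0.015, -0.003, -0.002, -0.053, 0, 0.015, -0.003, -0.002, -0.053, 0, 0.015, -0.003, -0.002, -0.053, 0, 0.015]

```text
clock: 34.33
tcp_pos: [0.5331, -0.0418, 0.0515]
orientation: [0.001, -0.693, 0.721, -0.002]
wrist_force: [-0.4, -0.1, 6.8]
finger_gap: 0.025
grip_force: 29.5
```

Call:
move_arm:
  moves: [0, 0, 0.007, 0, 0.015, 0, 0, 0.012, 0, 0.015, 0, -0.01, 0.012, 0, 0.015, 0, -0.021, 0.012, 0, 0.015, 0, -0.021, 0.012, 0, 0.015, 0, -0.021, 0.005, 0, 0.015, 0, -0.021, 0.0015, 0, 0.015, 0, -0.021, 0.0015, 0, 0.015, 0, -0.021, 0.0015, 0, 0.015]

```text
clock: 35.08
tcp_pos: [0.5313, -0.0631, 0.0511]
orientation: [-0.0, -0.693, 0.721, -0.0]
wrist_force: [-2.4, -2.7, 7.4]
finger_gap: 0.0249
grip_force: 30.8
```

Call:
move_arm:
  moves: [0, 0, 0, 0, 0.025, 0, 0, 0, 0, 0.04, 0, 0, 0, 0, 0.05, 0, 0, 0.005, 0, 0.05, 0, 0, 0.03, 0, 0.05, 0, 0, 0.065, 0, 0.05, 0, 0, 0.1, 0, 0.05, -0.03, 0.02, 0.13, 0, 0.05, -0.06, 0.04, 0.16, 0, 0.05, -0.08, 0.07, 0.19, 0, 0.05, -0.08, 0.09, 0.21, 0, 0.05, -0.08, 0.09, 0.21, 0, 0.05]

```text
clock: 36.08
tcp_pos: [0.4513, 0.0307, 0.2666]
orientation: [0.003, -0.695, 0.719, -0.002]
wrist_force: [1.6, 0.1, 0.2]
finger_gap: 0.0503
grip_force: 0.0
```

```bash
python3 - <<'E'
from chk import *
from st import steel
import pickle
C={n:shot(n) for n in('top','side','wrist')};pickle.dump(C,open('c10.pkl','wb'))
s=env.get_state();print(s['tcp_pos'],s['clock']);c=C['wrist'];steel(c);chk(c)
for cam in('side','top'):
    c=C[cam];hsv=cv2.cvtColor(c['pixels'],cv2.COLOR_RGB2HSV)
    m=(hsv[...,0]>90)&(hsv[...,0]<125)&(hsv[...,1]>70)
    print(cam,[(q.round(0).tolist(),s[2:].tolist(),onz(c,[q],.14)[0].round(3).tolist()) for q,s in blobs(m,25)],proj(c,[[.556,.374,.189],[.556,.374,.13]]).round(0).tolist())
    R=((hsv[...,0]<6)|(hsv[...,0]>174))&(hsv[...,1]>180)&(hsv[...,2]>90)
    print([(q.round(1).tolist(),s[2:].tolist()) for q,s in blobs(R,15)])
E
```

```text
[0.45154078 0.02784248 0.26104152] 36.2333
hole [204.1 102.7] [ 12  23 125] [ 0.5172 -0.0556  0.066 ]
hole [207.4 163.3] [ 7 16 64] [5.194e-01 5.000e-04 6.600e-02]
flange [204.3  99.3] [185, 80, 32, 41, 423] [ 0.523  -0.0604  0.036 ] [[0.5404, -0.079, 0.036], [0.5119, -0.0388, 0.036]]
flange [203.3 157.3] [182, 143, 36, 37, 415] [ 0.5296 -0.0024  0.036 ] [[0.5504, -0.0179, 0.036], [0.5161, 0.0224, 0.036]]
near0 ring [ 0.4584 -0.0612] (44.356285095214844, 47.62633514404297) fit [ 0.46   -0.0596] 1014
near1 ring [ 0.4615 -0.0005] (38.89756774902344, 44.340248107910156) fit [0.4614 0.0027] 977
near2 ring None  fit [0.4644 0.0635] 1385
far0 ring [ 0.5313 -0.064 ] (45.481929779052734, 49.92368698120117) fit None 2954
far1 ring [ 5.336e-01 -3.000e-04] (42.52024459838867, 45.114261627197266) fit None 2751
side [([237.0, 169.0], [6, 13, 51], [0.553, 0.354, 0.14]), ([226.0, 172.0], [5, 11, 26], [0.514, 0.351, 0.14])] [[234.0, 153.0], [235.0, 169.0]]
[([243.8, 214.0], [8, 8, 42])]
top [([192.0, 207.0], [21, 19, 300], [0.555, 0.351, 0.14]), ([177.0, 211.0], [5, 11, 36], [0.542, 0.401, 0.14])] [[182.0, 204.0], [186.0, 207.0]]
[([252.1, 230.5], [7, 6, 35])]
```

All fittings sit in their rings within a few mm, the mug is unmoved, and the lever is still off. Now I go to the lever's robot side, gripper closed, staying above the orange mug's handle.

Call:
move_arm:
  moves: [-0.015, 0.03, 0, 0, 0.0, -0.03, 0.065, 0, 0, 0.0, -0.0415, 0.1, 0, 0, 0.0, -0.0415, 0.119, -0.02, 0, 0.0, -0.0415, 0.119, -0.05, 0, 0.0, -0.0415, 0.119, -0.085, 0, 0.0, -0.0415, 0.119, -0.12, 0, 0.0, -0.0415, 0.119, -0.145, 0, 0.0, -0.0415, 0.119, -0.153, 0, 0.0, -0.0415, 0.119, -0.153, 0, 0.0, -0.0415, 0.119, -0.153, 0, 0.0]

```text
clock: 37.15
tcp_pos: [0.4099, 0.146, 0.1076]
orientation: [-0.001, -0.693, 0.721, 0.001]
wrist_force: [-0.1, 0.1, -0.4]
finger_gap: -0.0001
grip_force: 0.0
```

```bash
python3 - <<'E'
from h import *
import pickle
s=env.get_state();print(s['tcp_pos'],s['finger_gap'],s['wrist_force'])
c=shot('top');hsv=cv2.cvtColor(c['pixels'],cv2.COLOR_RGB2HSV)
R=((hsv[...,0]<6)|(hsv[...,0]>174))&(hsv[...,1]>180)&(hsv[...,2]>90)
print([(q.round(1).tolist(),x[2:].tolist(),onz(c,[q],.115)[0].round(3)) for q,x in blobs(R,8)])
E
```

```text
[0.40991634 0.14602943 0.10762257] -0.00010387409204334563 [-0.07761164  0.05203062 -0.38503372]
[]
```

Call:
move_arm:
  moves: [0.012, 0, 0, 0, 0, 0.024, 0, 0, 0, 0, 0.034, 0, 0, 0, 0, 0.042, -0.001, 0, 0, 0, 0.05, -0.001, 0, 0, 0, 0.058, -0.001, 0, 0, 0, 0.066, -0.002, 0, 0, 0, 0.074, -0.002, 0, 0, 0, 0.082, -0.002, 0, 0, 0, 0.09, -0.003, 0, 0, 0, 0.09, -0.003, 0, 0, 0]

```text
clock: 38.12
tcp_pos: [0.5018, 0.1434, 0.1077]
orientation: [0.0, -0.693, 0.721, -0.0]
wrist_force: [0.6, -0.0, -0.1]
finger_gap: -0.0001
grip_force: 0.0
```

Call:
move_arm:
  moves: [0.006, 0, 0, 0, 0, 0.012, 0, 0, 0, 0, 0.018, 0, 0, 0, 0, 0.018, 0, 0, 0, 0]

```text
clock: 38.45
tcp_pos: [0.5116, 0.1435, 0.1067]
orientation: [-0.005, -0.694, 0.72, 0.004]
wrist_force: [-15.8, -0.1, 9.0]
finger_gap: -0.0002
grip_force: 8.5
```

The lever is at its end stop (16 N). I'll back off and check.

Call:
move_arm:
  moves: [-0.02, 0, 0, 0, 0, -0.05, 0, 0, 0, 0, -0.085, 0, 0, 0, 0, -0.1, 0, 0.03, 0, 0, -0.11, -0.02, 0.065, 0, 0, -0.11, -0.05, 0.1, 0, 0, -0.11, -0.08, 0.14, 0, 0.03, -0.11, -0.11, 0.17, 0, 0.05, -0.08, -0.13, 0.18, 0, 0.05, -0.06, -0.14, 0.18, 0, 0.05, -0.06, -0.14, 0.18, 0, 0.05, -0.06, -0.14, 0.18, 0, 0.05]

```text
clock: 39.45
tcp_pos: [0.4591, 0.0026, 0.288]
orientation: [0.0, -0.693, 0.721, -0.0]
wrist_force: [-0.7, -1.2, -0.7]
finger_gap: 0.0503
grip_force: 0.0
```

```bash
python3 - <<'E'
from chk import *
from st import steel
import pickle
C={n:shot(n) for n in('top','side','wrist')};pickle.dump(C,open('c11.pkl','wb'))
s=env.get_state();print(s['tcp_pos'],s['clock']);steel(C['wrist']);chk(C['wrist'])
uv={}
for cam in('side','top'):
    c=C[cam];hsv=cv2.cvtColor(c['pixels'],cv2.COLOR_RGB2HSV)
    m=(hsv[...,0]>90)&(hsv[...,0]<125)&(hsv[...,1]>70)
    print(cam,[(q.round(0).tolist(),x[2:].tolist()) for q,x in blobs(m,25)])
    R=((hsv[...,0]<6)|(hsv[...,0]>174))&(hsv[...,1]>180)&(hsv[...,2]>90)
    b=blobs(R,10);print([(q.round(1).tolist(),x[2:].tolist()) for q,x in b]);
    if b: uv[cam]=max(b,key=lambda z:z[1][4])[0]
if len(uv)==2:
    o1,d1=ray(C['top'],[uv['top']]);o2,d2=ray(C['side'],[uv['side']])
    k=np.linalg.lstsq(np.c_[d1[0],-d2[0]],o2-o1,rcond=None)[0];print('ball',o1+k[0]*d1[0],o2+k[1]*d2[0])
E
```

```text
[0.45693399 0.00412656 0.28729321] 39.6
flange [214.  122.6] [196, 107, 30, 38, 360] [ 0.5237 -0.0618  0.036 ] [[0.5417, -0.0788, 0.036], [0.5124, -0.0372, 0.036]]
flange [212.8 175.8] [193, 163, 34, 34, 356] [ 0.5303 -0.0031  0.036 ] [[0.5514, -0.0185, 0.036], [0.516, 0.0224, 0.036]]
near0 ring [ 0.4587 -0.0619] (40.792449951171875, 42.94011688232422) fit [ 0.4603 -0.0608] 848
near1 ring [0.4613 0.0033] (40.08182144165039, 41.21004104614258) fit [0.4621 0.0041] 1113
near2 ring None  fit [0.4646 0.0629] 1171
far0 ring [ 0.5313 -0.0638] (41.82472610473633, 45.1294059753418) fit None 2504
far1 ring [ 5.335e-01 -2.000e-04] (39.05050277709961, 40.98319625854492) fit None 2419
side [([231.0, 172.0], [17, 17, 169]), ([244.0, 167.0], [5, 9, 27])]
[([264.0, 208.4], [7, 7, 38])]
top [([192.0, 207.0], [21, 19, 298]), ([177.0, 211.0], [5, 11, 35])]
[([253.0, 212.0], [7, 7, 36])]
ball [0.54071764 0.14491352 0.11192534] [0.53942998 0.14543892 0.11172617]
```

```bash
python3 -c "
from workcell import env
print(env.hand_in())"
```

```text
the job is handed in; nothing more can be done
None
```

I handed the job in with all steps done, but it returned no verdict: the mug hangs on the hook, all 5 fittings (2 steel, 3 brass) stand in their rings by camera check, including one steel fitting knocked aside mid-run that I put back, and the lever is pushed to its end stop.

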